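Stack freshly sawn planks for drying

TASK

Stack the sawn planks to dry: first lay the wide plank on the left and the narrow plank on the right (seen from the robot) across the two dark bearers and square to them, with a gap of about 35 mm between them, wholly on the bearers and reaching out past both. Then lay the two spacer sticks across both planks, one centred directly above each bearer, and last the plank with the bark edge flat across the middle of both sticks, lengthwise like the planks below and reaching past both. Leave the square, the tape measure and the jar where they are.

Things in the scene. Friction and masses are not known exactly. Their poses are not given: they have to be found in the camera images.
- bearer_near: Dark wooden bar, of the two on a fixed plywood board (230 x 190 x 12 mm) the one nearer to the robot. 24 mm wide (x axis, away from the robot), 170 long (y axis, to the left), 20 high; origin at the centre of its underside, 12 mm above the bench, its flat top 32 mm above it. The bars are fixed, parallel, centres 84 to 130 mm apart along x; board and bars are turned together by up to 0.25 rad
- bearer_far: Dark wooden bar, of the two on a fixed plywood board (230 x 190 x 12 mm) the one farther from the robot. 24 mm wide (x axis, away from the robot), 170 long (y axis, to the left), 20 high; origin at the centre of its underside, 12 mm above the bench, its flat top 32 mm above it. The bars are fixed, parallel, centres 84 to 130 mm apart along x; board and bars are turned together by up to 0.25 rad
- wide_plank: The widest of three pale sawn planks, clean edges: 190 mm long (its x axis), 60 mm wide (its y axis), 22 mm thick, about 125 g; origin at the centre of its underside. It starts flat on the bench, long axis roughly (within 0.2 rad) along the robot's x axis
- narrow_plank: The narrowest of three pale sawn planks, clean edges: 190 mm long (its x axis), 36 mm wide (its y axis), 22 mm thick, about 75 g; origin at the centre of its underside. It starts flat on the bench, long axis roughly (within 0.2 rad) along the robot's x axis
- bark_plank: Pale sawn plank with a dark brown strip of bark (11 mm) along its +y edge, flat on all sides like the others: 190 mm long (its x axis), 48 (bark included) mm wide (its y axis), 22 mm thick, about 100 g; origin at the centre of its underside. It starts flat on the bench, long axis roughly (within 0.2 rad) along the robot's x axis
- stick_a: Plain small spacer stick of brown wood, one of two identical ones (either may go above either bearer): 150 mm long (its x axis), 20 mm wide (its y axis), 14 mm thick, about 25 g; origin at the centre of its underside. It starts flat on the bench, long axis roughly (within 0.3 rad) along the robot's x axis
- stick_b: Plain small spacer stick of brown wood, one of two identical ones (either may go above either bearer): 150 mm long (its x axis), 20 mm wide (its y axis), 14 mm thick, about 25 g; origin at the centre of its underside. It starts flat on the bench, long axis roughly (within 0.3 rad) along the robot's x axis
- square: Bystander: try square lying flat beyond the work, dark wooden stock 22 x 110 x 18 mm (origin under its centre, long side along its y axis) and a steel blade reaching 105 mm to +x
- tape: Bystander: black tape measure standing on the bench, 70 x 40 x 62 mm high, origin at the centre of its underside
- wax_jar: Bystander: amber glass jar with a steel lid, 66 mm in diameter, 60 mm high, origin at the centre of its underside
Mind the look-alikes: they are no part of the job. What is shaped like the narrow_plank but green is not meant. Leave any grey look-alike of the bark_plank alone.

How it is judged:
By the outcome, as a careful person would: the job done as asked, in the order asked, and still so for the second after the job is handed in, with the robot touching nothing.
It also fails if it takes over 141 s, if anything falls off the work surface, if the arm or the gripper's body presses on something with over 40 N, if the wrist force passes 120 N, or if a joint passes its speed limit or range.

ROBOT

A 6-joint arm with a two-finger parallel gripper is mounted at the origin on the work surface. World frame = base frame: x ahead of the robot, y to its left, z up, the work surface at z = 0. Lengths are in m, angles in rad, forces in N, time in s.
With the tool pointing down it reaches from about 0.325 to 0.85 m from the base axis. Payload 15.5 kg.
Tool frame: the origin (TCP) lies at the very end of the fingers, on their centre line; the grasp point (between the pads) lies 19 mm behind it; x points along the fingers, z is the direction in which the jaws open and shut, and the axes are right-handed (so a half turn about x gives the same grasp; the last joint's range is limited). The gripper opens to 91 mm and grips with 3 to 60 N. Pads are 32 mm wide; open, the fingers measure 118 mm over their backs; the gripper's body (76 mm by 178 mm) begins 60 mm behind the grasp point.
Start: joints at [1.012, 0.494, 1.345, -0, 1.302, -0.096], TCP at [0.28, 0.559, 0.214] pointing down, gripper open.
Joint ranges: [-2.91, 2.91], [-0.82, 2.16], [0.22, 2.67], [-1.22, 4.37], [0.12, 2.79], [-3.08, 3.08]. Speed limits (rad/s): [1.89, 1.89, 2.57, 3.01, 3.01, 3.01].

INTERFACE

Orientations are given as a rotation vector (axis times angle).
In Python, from plant import ctrl, optics, job gives the robot as it stands.
- The arm moves only by the tool carry_out, never from a script. Its argument "targets" is a list of rows, each a list of 7 numbers: the turn, a rotation vector about the tool's x, y, z in rad, then the shift along the tool's x, y, z in mm, then the closure, from 0 (fully open) to 1 (shut). A call has 1 to 12 rows; each row shifts and turns the commanded pose from where the row before left it, along the tool's axes as they then stand; what a row does not reach is not made up. A row lasts 1/10 s, in which the tool goes at most 50 mm and 8.59 degrees, less where a joint would pass 70% of its speed; a pose out of reach is approached as far as the arm can. A call with a gripper value outside its range is refused whole. The fingers move at their own pace and stop on an object; "newtons" is the grip in N (left out, the last holds). Time passes only in rows, so rows that do not move let the fingers close. It gives the time, the measured TCP pose, the force and the opening at its end, in the units of the state.
- ctrl.state(): the state, without advancing time (a new reading comes with each control period).
- optics.snapshot(name): name is "side" or "top"; returns a dict with "color" (400x640x3 uint8, red, green, blue), "depth" (400x640 float32, m along the optical axis (not along the pixel's ray), 0 where there is no reading), "mtx" (3x3 intrinsics, pixels), "distortion" ([k1, k2, p1, p2, k3] as OpenCV has them; the pictures are not rectified), "R" (3x3) and "t" (3): a world point X has camera coordinates R X + t. Camera axes: x right, y down, z forward; pixel columns grow to the right and rows downward; lengths in m; the calibration is good to about 2 mm. A picture is of the moment at which its call begins.
- job.finish_job(): hands the job in, once; it reports no verdict.
The state is a dict: "t": time; "qpos": joint angles; "joint_velocities": joint speeds; "joint_torque": joint torques, N m; "ee_pos": TCP position; "tool_rot": TCP orientation; "wrist_force": force on the tool from outside, world axes, zero at the start; "torque": the same for the moment, N m; "finger_gap": finger opening in m.
Only numpy, scipy, OpenCV 4.12 (cv2) and the standard library are available. Lean on these libraries where they do the work, as an engineer would, in place of code of your own. Each camera call takes 0.05 s, during which the arm holds its last target.

## Working session

There is one attempt and no reset: what is moved stays moved. The work goes in short steps, Python scripts to look and compute and a tool call to move; the robot and the scene stay as the last step left them, time stands still between calls to the robot, and variables do not carry over. Pictures are saved under pics/ and viewed, and the job is handed in when it is done.

Besides the shell and the picture viewer there is one more tool, called after "Request:" by a JSON object that holds its "method" and its "body". carry_out: Moves the arm, as the interface text tells. Its arguments: {"type":"object","properties":{"targets":{"type":"array","items":{"type":"array","items":{"type":"number"}}},"newtons":{"type":"number"}},"required":["targets"]}

```bash
ls; mkdir -p pics
python3 - <<'E'
from plant import ctrl, optics, job
import cv2,numpy as np
print(ctrl.state())
for n in ("top","side"):
    s=optics.snapshot(n); cv2.imwrite(f"pics/{n}0.png",s["color"][:,:,::-1]); np.savez(f"pics/{n}0.npz",**s)
    print(n,s["mtx"],s["distortion"],s["R"],s["t"])
E
```

```text
pics
{'t': 0.0, 'qpos': array([ 1.01149314e+00,  4.94215460e-01,  1.34612244e+00,  1.47194462e-05,
        1.30251224e+00, -9.54983205e-02]), 'joint_velocities': array([ 0.00090493,  0.00031283, -0.00062815, -0.00160537, -0.00015186,
        0.00077954]), 'joint_torque': array([-7.96411496e-04, -8.78837371e+01, -3.81847143e+01,  7.03618652e-02,
        5.34516759e-02, -1.11111465e-04]), 'ee_pos': array([0.27938487, 0.55865252, 0.21332115]), 'tool_rot': array([-0.86173355,  1.39477433,  0.86084341]), 'wrist_force': array([-0.35562072, -0.25523123,  0.80987983]), 'torque': array([-0.02791567, -0.09343802,  0.03939881]), 'finger_gap': 0.09121702409629188}
top [[436.22365583   0.         321.92259737]
 [  0.         436.22365583 203.09563459]
 [  0.           0.           1.        ]] [-0.05313985  0.          0.          0.          0.        ] [[ 2.84679205e-02 -9.99583221e-01  4.79188137e-03]
 [-9.89065115e-01 -2.88616953e-02 -1.44627799e-01]
 [ 1.44705823e-01 -6.22229997e-04 -9.89474526e-01]] [-0.12654484  0.50447381  1.40264709]
side [[387.57111247   0.         320.92273269]
 [  0.         387.57111247 193.34550074]
 [  0.           0.           1.        ]] [-0.0772256  0.         0.         0.         0.       ] [[ 0.98769171 -0.15564529 -0.01548007]
 [-0.12971975 -0.75981251 -0.63706964]
 [ 0.08739494  0.63123648 -0.77065079]] [-0.54033369  0.02562386  1.32737199]
```

View pics/top0.png

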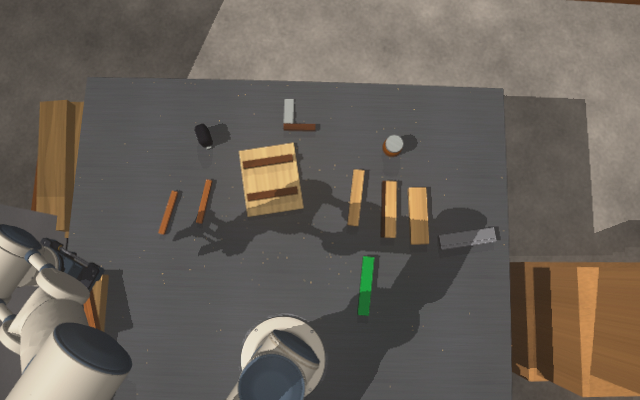

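View pics/side0.png

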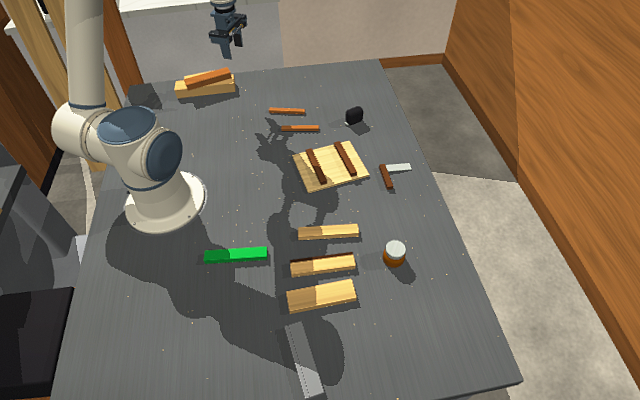

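The top view shows the wide plank at (419,216), the bark plank at (390,210) with its bark on the left, and the narrow plank at (357,198). The sticks are at (170,212) and (205,202), and the bearer board is at (271,180).

Possible mix-ups:
- **Narrow plank:** the pale one at (357,198), or the green one at (367,286). I take the pale one.
- **Bark plank:** the pale one with a brown strip at (390,210), or the grey one at (468,239). I take the pale one.
- **Wide plank:** (419,216), the widest.
- **Sticks:** (170,212) and (205,202), or the pile by the arm at (100,300) (side view (205,82)). I leave the pile alone.

Next is a close crop to check this.

```bash
cat > h.py <<'E'
import numpy as np, cv2
def cloud(s):
    h,w=s["depth"].shape
    u,v=np.meshgrid(np.arange(w),np.arange(h))
    p=cv2.undistortPoints(np.stack([u,v],-1).reshape(-1,1,2).astype(float),s["mtx"],s["distortion"]).reshape(h,w,2)
    d=s["depth"].astype(float)
    c=np.dstack([p[...,0]*d,p[...,1]*d,d])
    return (c-s["t"])@s["R"], p
def onplane(s,p,z):   # p normalized coords (...,2)
    r=np.concatenate([p,np.ones(p.shape[:-1]+(1,))],-1)@s["R"]
    o=-s["R"].T@s["t"]
    k=(z-o[2])/r[...,2]
    return o+r*k[...,None]
def rect(xy):
    (c,sz,a)=cv2.minAreaRect((xy*1000).astype(np.float32))
    b=cv2.boxPoints((c,sz,a)); e=[b[1]-b[0],b[2]-b[1]]
    L=max(e,key=np.linalg.norm); S=min(e,key=np.linalg.norm)
    an=np.arctan2(L[1],L[0]); an=(an+np.pi/2)%np.pi-np.pi/2
    return np.array(c),np.linalg.norm(L),np.linalg.norm(S),an
E
python3 - <<'E'
import cv2,numpy as np
from h import *
t=dict(np.load("pics/top0.npz"));s=dict(np.load("pics/side0.npz"))
cv2.imwrite("pics/crop_t.png",cv2.resize(t["color"][80:260,140:520,::-1],None,fx=2.1,fy=2.1,interpolation=cv2.INTER_CUBIC))
cv2.imwrite("pics/crop_s.png",cv2.resize(s["color"][90:330,170:420,::-1],None,fx=2.4,fy=2.4,interpolation=cv2.INTER_CUBIC))
X,p=cloud(t)
for u,v in [(419,216),(393,210),(357,198),(170,212),(205,202),(270,160),(270,195),(270,178),(320,250),(468,239),(205,130)]: print("top",u,v,X[v,u].round(4))
X,p=cloud(s)
for u,v in [(321,297),(325,265),(330,232),(285,111),(300,128),(317,165),(345,158),(330,165),(300,200),(205,88),(207,76)]: print("side",u,v,X[v,u].round(4))
E
```

```text
top 419 216 [ 0.4765 -0.4375  0.0184]
top 393 210 [ 0.494  -0.3498  0.0203]
top 357 198 [ 0.5311 -0.2289  0.0198]
top 170 212 [0.466 0.397 0.015]
top 205 202 [0.5033 0.2808 0.0156]
top 270 160 [0.6507 0.0671 0.0288]
top 270 195 [0.5318 0.062  0.0257]
top 270 178 [0.5927 0.0665 0.0102]
top 320 250 [ 3.551e-01 -1.101e-01 -3.000e-04]
top 468 239 [ 0.4037 -0.6003  0.0224]
top 205 130 [0.7392 0.285  0.0625]
side 321 297 [ 0.4773 -0.4462  0.0238]
side 325 265 [ 0.5048 -0.347   0.0206]
side 330 232 [ 0.5391 -0.2346  0.0206]
side 285 111 [0.4581 0.393  0.0153]
side 300 128 [0.5069 0.2783 0.0129]
side 317 165 [0.5409 0.0478 0.0316]
side 345 158 [0.646  0.0651 0.0317]
side 330 165 [0.5899 0.0589 0.0115]
side 300 200 [ 4.63e-01 -7.51e-02 -1.00e-04]
side 205 88 [0.1245 0.5914 0.037 ]
side 207 76 [0.1408 0.6239 0.0752]
```

```bash
python3 -c "
import cv2,numpy as np
a=cv2.imread('pics/crop_t.png');print(a.shape)
"
```

```text
(378, 798, 3)
```

View pics/crop_t.png

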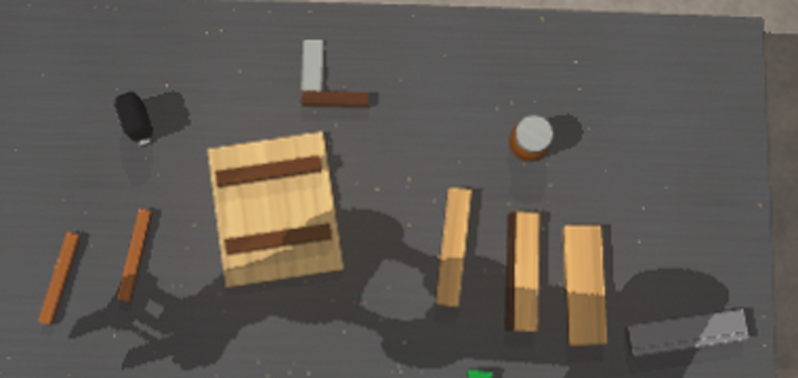

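View pics/crop_s.png

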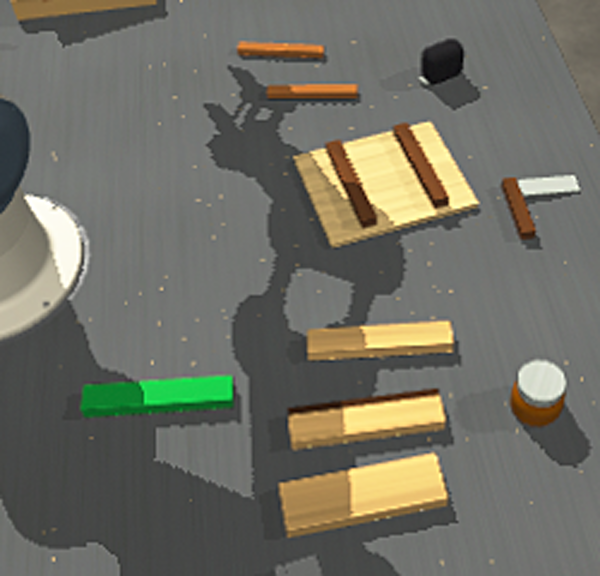

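```bash
cat >> h.py <<'E'
def comp(mask,uv):
    n,l,st,c=cv2.connectedComponentsWithStats(mask.astype(np.uint8),connectivity=4)
    v0,u0=uv[1],uv[0]
    k=l[v0,u0]
    if k==0:
        w=l[v0-4:v0+5,u0-4:u0+5]; w=w[w>0]; k=np.bincount(w).argmax()
    return l==k
def pose(s,m,z0,h,p):
    """silhouette centroid -> box centre at mid height; axis by PCA corrected for height smear"""
    P=onplane(s,p[m],z0+h/2)[:,:2]
    c=P.mean(0); C=np.cov(P.T)
    o=-s["R"].T@s["t"]; d=(c-o[:2])/(o[2]-z0-h/2)*h
    C=C-np.outer(d,d)/12
    w,V=np.linalg.eigh(C); a=np.arctan2(V[1,1],V[0,1]); 
    a=(a+np.pi/2)%np.pi-np.pi/2
    return c,a,np.sqrt(12*w[::-1]),m.sum()
E
cat > meas.py <<'E'
from h import *
t=dict(np.load("pics/top0.npz"));s=dict(np.load("pics/side0.npz"))
T={"wide":((419,205),0,.022),"bark":((392,200),0,.022),"narrow":((357,198),0,.022),"stickA":((170,212),0,.014),"stickB":((206,198),0,.014),"bn":((265,196),.012,.02),"bf":((270,161),.012,.02)}
S={"wide":(335,295),"bark":(335,264),"narrow":(340,232),"stickA":(285,111),"stickB":(305,128),"bn":(313,157),"bf":(345,158)}
vis={"top":t["color"].copy(),"side":s["color"].copy()}
for n,(uv,z0,h) in T.items():
    for nm,im,q in (("top",t,uv),("side",s,S[n])):
        X,p=cloud(im)
        hsv=cv2.cvtColor(im["color"],cv2.COLOR_RGB2HSV).astype(int)
        H,Sa,V=hsv[...,0],hsv[...,1],hsv[...,2]
        if n in("bn","bf"): m=(V<(135 if 0 else 130))&(Sa>140)
        else: m=(Sa>80)&((H<32)|(H>170))
        m=comp(m,q); vis[nm][m]=(255,0,255)
        c,a,d,k=pose(im,m,z0,h,p)
        print(n,nm,(c*1000).round(1),"a %.3f"%a,(d*1000).round(1),k)
for k in vis: cv2.imwrite(f"pics/mask_{k}.png",vis[k][80:340,140:520,::-1].repeat(2,0).repeat(2,1))
E
python3 meas.py
```

```text
wide top [ 480.2 -435.7] a 0.039 [193.6  64.5] 1101
wide side [ 477.7 -436.2] a 0.048 [193.1  68.9] 1580
bark top [ 498.9 -336.9] a -0.016 [193.1  50.5] 859
bark side [ 497.5 -337.3] a -0.011 [193.1  57.9] 1145
narrow top [ 536.3 -224.8] a -0.094 [194.1  39.3] 666
narrow side [ 534.2 -225.1] a -0.092 [191.2  47.8] 802
stickA top [466.5 407.7] a -0.240 [151.7  24.5] 328
stickA side [464.8 407.4] a -0.250 [151.4  33.8] 206
stickB top [508.  287.8] a -0.165 [151.8  23.5] 313
stickB side [506.1 288.5] a -0.176 [152.2  32. ] 227
bn top [532.2  91. ] a -1.369 [97.6 22. ] 188
bn side [526.9 112.5] a -1.366 [77.5 25.9] 63
bf top [648.9  77.1] a -1.390 [167.2  21.9] 319
bf side [639.2  67. ] a -1.347 [55.5  nan] 21h.py:35: RuntimeWarning: invalid value encountered in sqrt
  return c,a,np.sqrt(12*w[::-1]),m.sum()
```

```bash
python3 - <<'E'
from h import *
t=dict(np.load("pics/top0.npz"));s=dict(np.load("pics/side0.npz"))
for im,pts in ((t,[(265,196),(290,193),(255,163),(270,178)]),(s,[(313,157),(322,175),(345,158),(330,165)])):
    hsv=cv2.cvtColor(im["color"],cv2.COLOR_RGB2HSV)
    for u,v in pts: print(u,v,hsv[v,u],hsv[v-4:v+5,u].tolist())
E
sed -i 's/m=(V<(135 if 0 else 130))&(Sa>140)/m=(H<13)\&(Sa>120)/' meas.py; python3 meas.py | grep b[nf]
```

```text
265 196 [ 11 155 110] [[11, 156, 108], [11, 153, 107], [12, 159, 109], [11, 158, 110], [11, 155, 110], [12, 154, 98], [15, 128, 102], [18, 117, 172], [18, 116, 216]]
290 193 [ 13 140  73] [[12, 136, 77], [12, 139, 77], [12, 142, 77], [13, 142, 77], [13, 140, 73], [15, 129, 79], [16, 114, 114], [19, 113, 136], [18, 113, 138]]
255 163 [ 12 153 108] [[17, 125, 151], [11, 152, 104], [12, 154, 103], [11, 157, 107], [12, 153, 108], [11, 154, 109], [12, 155, 107], [11, 147, 85], [18, 120, 136]]
270 178 [ 19 114 221] [[18, 115, 220], [19, 115, 220], [18, 114, 221], [18, 114, 220], [19, 114, 221], [19, 115, 221], [19, 115, 221], [19, 114, 221], [19, 115, 221]]
313 157 [ 13 180 132] [[11, 202, 116], [10, 185, 106], [12, 188, 110], [12, 177, 125], [13, 180, 132], [12, 173, 134], [12, 175, 137], [13, 177, 137], [13, 175, 137]]
322 175 [ 12 172  80] [[15, 143, 143], [9, 220, 58], [11, 188, 69], [11, 176, 77], [12, 172, 80], [12, 169, 83], [12, 170, 84], [12, 169, 86], [13, 178, 86]]
345 158 [ 12 173 136] [[12, 182, 126], [13, 177, 130], [12, 174, 132], [12, 175, 134], [12, 173, 136], [13, 174, 135], [13, 175, 137], [12, 177, 140], [12, 176, 116]]
330 165 [ 24  99 249] [[26, 87, 253], [25, 96, 252], [24, 99, 249], [25, 97, 250], [24, 99, 249], [24, 98, 250], [25, 98, 250], [24, 102, 248], [24, 99, 250]]
bn top [533.2  84.8] a -1.372 [109.   21.1] 203
bn side [535.7  61.5] a -1.389 [158.4  24.1] 169
bf top [648.7  77. ] a -1.389 [166.4  21.9] 314
bf side [647.6  73.5] a -1.388 [180.8  25.5] 207
```

View pics/mask_top.png

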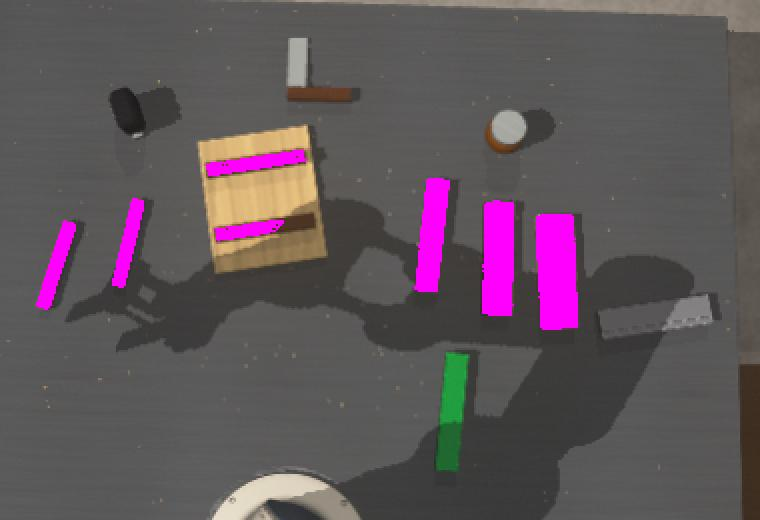

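View pics/mask_side.png

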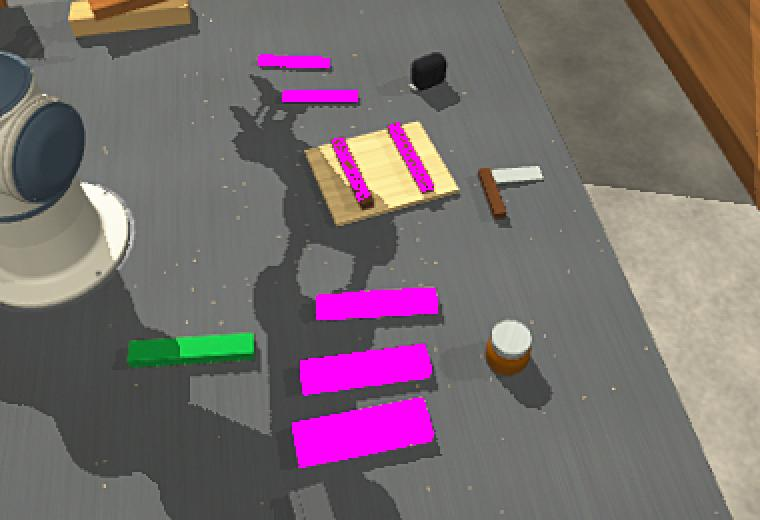

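The masks cover the planks and sticks cleanly. Part of the near bearer is missed where it lies in shadow (top crop (295,222)), so I'll refine that threshold.

```bash
sed -i 's/m=(H<13)&(Sa>120)/m=cv2.morphologyEx(((H<15)\&(Sa>(125 if nm=="top" else 150))).astype(np.uint8),cv2.MORPH_CLOSE,np.ones((3,3)))>0/' meas.py; python3 meas.py | grep b[nf]
python3 - <<'E'
from plant import ctrl
from scipy.spatial.transform import Rotation as R
s=ctrl.state(); print(R.from_rotvec(s["tool_rot"]).as_matrix().round(3), s["ee_pos"])
E
```

```text
bn top [538.4  56.7] a -1.383 [166.3  23.1] 342
bn side [537.5  51.2] a -1.390 [180.6  22.6] 237
bf top [649.   76.8] a -1.390 [167.4  23.4] 344
bf side [648.1  71.7] a -1.384 [177.3  24.1] 244
[[-0.001 -0.894  0.447]
 [-0.001  0.447  0.894]
 [-1.     0.    -0.001]] [0.27941502 0.55870935 0.21339693]
```

```bash
cat > go.py <<'E'
import sys,numpy as np
from plant import ctrl
from scipy.spatial.transform import Rotation as R
x,y,z,phi=map(float,sys.argv[1:5])   # mm, rad
s=ctrl.state(); M=R.from_rotvec(s["tool_rot"]).as_matrix()
ph=np.arctan2(M[1,2],M[0,2]); al=-((phi-ph+np.pi)%(2*np.pi)-np.pi)
d=np.array([x,y,z])-s["ee_pos"]*1000
Mn=np.column_stack([[0,0,-1],[-np.sin(phi),np.cos(phi),0],[np.cos(phi),np.sin(phi),0]])
print("t %.1f"%s["t"],"ee",(s["ee_pos"]*1000).round(1),"phi %.3f"%ph,"xax",M[:,0].round(4),"F",s["wrist_force"].round(1),"gap %.1f"%(s["finger_gap"]*1000),"q",s["qpos"].round(2))
print("turn x %.3f"%al,"shift now-axes",(M.T@d).round(1),"shift after-turn axes",(Mn.T@d).round(1),"norm %.0f"%np.linalg.norm(d))
E
python3 go.py 479 -436 150 1.614
```

```text
t 0.1 ee [279.4 558.7 213.4] phi 1.107 xax [-5.e-04 -9.e-04 -1.e+00] F [ 0.1 -0.3 -0.2] gap 90.9 q [ 1.01  0.49  1.35 -0.    1.3  -0.1 ]
turn x -0.507 shift now-axes [  64.2 -623.5 -800.3] shift after-turn axes [   63.4  -156.4 -1002.4] norm 1017
```

Request:
{"method": "carry_out", "body": {"targets": [[-0.127, 0, 0, 0, 0, 0, 0], [-0.127, 0, 0, 0, 0, 0, 0], [-0.127, 0, 0, 0, 0, 0, 0], [-0.126, 0, 0, 0, 0, 0, 0], [0, 0, 0, 0, -39, -25, 0], [0, 0, 0, 0, -39, -25, 0], [0, 0, 0, 0, -39, -25, 0], [0, 0, 0, 0, -39, -25, 0], [0, 0, 0, 0, 0, -48, 0], [0, 0, 0, 0, 0, -48, 0], [0, 0, 0, 0, 0, -48, 0], [0, 0, 0, 0, 0, -48, 0]], "newtons": 25}}

```text
t: 1.3
ee_pos: [0.4476, 0.2721, 0.2137]
tool_rot: [-1.241, 1.189, 1.241]
wrist_force: [1.2, 0.5, 0.1]
finger_gap: 0.0911
```

Request:
{"method": "carry_out", "body": {"targets": [[0, 0, 0, 0, 0, -48, 0], [0, 0, 0, 0, 0, -48, 0], [0, 0, 0, 0, 0, -48, 0], [0, 0, 0, 0, 0, -48, 0], [0, 0, 0, 0, 0, -48, 0], [0, 0, 0, 0, 0, -48, 0], [0, 0, 0, 0, 0, -48, 0], [0, 0, 0, 0, 0, -48, 0], [0, 0, 0, 10, 0, -48, 0], [0, 0, 0, 10, 0, -48, 0], [0, 0, 0, 10, 0, -48, 0], [0, 0, 0, 10, 0, -48, 0]]}}

```text
t: 2.5
ee_pos: [0.4725, -0.3035, 0.1733]
tool_rot: [-1.24, 1.189, 1.241]
wrist_force: [1.5, 0.1, 0.9]
finger_gap: 0.0909
```

```bash
python3 go.py 479 -436 100 1.614
```

```text
t 2.5 ee [ 472.5 -303.5  173.3] phi 1.614 xax [-2.e-04  3.e-04 -1.e+00] F [1.5 0.1 0.9] gap 90.9 q [-0.68  0.45  1.55  0.    1.14 -2.29]
turn x -0.000 shift now-axes [  73.3   -0.8 -132.7] shift after-turn axes [  73.3   -0.8 -132.7] norm 152
```

Request:
{"method": "carry_out", "body": {"targets": [[0, 0, 0, 20, 0, -43, 0], [0, 0, 0, 20, 0, -43, 0], [0, 0, 0, 20, -0.8, -43, 0], [0, 0, 0, 23, 0, -3.7, 0], [0, 0, 0, 30, 0, 0, 0], [0, 0, 0, 30, 0, 0, 0], [0, 0, 0, 20, 0, 0, 0], [0, 0, 0, 5, 0, 0, 0], [0, 0, 0, 0, 0, 0, 0]]}}

```text
t: 3.4
ee_pos: [0.4792, -0.4337, 0.0054]
tool_rot: [-1.24, 1.188, 1.242]
wrist_force: [-0.3, -0.8, -0.7]
finger_gap: 0.091
```

```bash
python3 go.py 479 -436 5 1.614
python3 - <<'E'
from plant import optics
import cv2
s=optics.snapshot("side"); cv2.imwrite("pics/s1.png",s["color"][170:370,200:460,::-1].repeat(3,0).repeat(3,1))
E
```

```text
t 3.4 ee [ 479.2 -433.7    5.4] phi 1.614 xax [-0.001  0.001 -1.   ] F [-0.3 -0.8 -0.7] gap 91.0 q [-0.83  0.76  1.47 -0.    0.91 -2.44]
turn x 0.000 shift now-axes [ 0.4  0.3 -2.3] shift after-turn axes [ 0.4  0.3 -2.3] norm 2
```

View pics/s1.png

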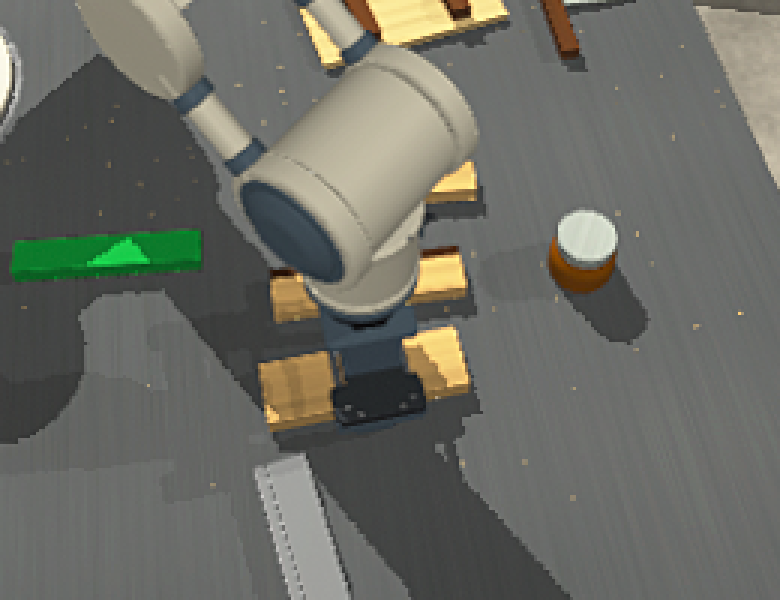

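The picture shows the gripper straddling the wide plank at about (375,390), with the jaws clear of its neighbours. Closing now.

Request:
{"method": "carry_out", "body": {"targets": [[0, 0, 0, 0, 0, -2.3, 0.3], [0, 0, 0, 0, 0, 0, 1], [0, 0, 0, 0, 0, 0, 1], [0, 0, 0, 0, 0, 0, 1], [0, 0, 0, 0, 0, 0, 1], [0, 0, 0, 0, 0, 0, 1], [0, 0, 0, -10, 0, 0, 1], [0, 0, 0, -30, 0, 0, 1], [0, 0, 0, -40, 0, 0, 1], [0, 0, 0, -40, 0, 0, 1]], "newtons": 30}}

```text
t: 4.45
ee_pos: [0.4792, -0.4359, 0.1275]
tool_rot: [-1.24, 1.188, 1.242]
wrist_force: [1.0, -0.4, -1.1]
finger_gap: 0.06
```

```bash
python3 - <<'E'
import numpy as np
th=.184; C=np.array([593.3,66]); x=np.array([np.cos(th),np.sin(th)]); y=np.array([-x[1],x[0]])
for n,a,b in (("wide",0,35.5),("narrow",0,-47.5),("sn",-56.2,0),("sf",56.2,0),("bark",0,0)): print(n,(C+a*x+b*y).round(1))
E
python3 go.py 587 101 125 1.755
```

```text
wide [586.8 100.9]
narrow [602.   19.3]
sn [538.   55.7]
sf [648.6  76.3]
bark [593.3  66. ]
t 4.5 ee [ 479.2 -435.9  127.5] phi 1.614 xax [-6.e-04  7.e-04 -1.e+00] F [ 1.  -0.4 -1.1] gap 60.0 q [-0.83  0.61  1.38  0.    1.15 -2.44]
turn x -0.141 shift now-axes [   2.8 -130.8  531.8] shift after-turn axes [   2.5 -204.3  508.1] norm 548
```

Request:
{"method": "carry_out", "body": {"targets": [[-0.141, 0, 0, 0, 0, 0, 1], [0, 0, 0, 0, -18.5, 46, 1], [0, 0, 0, 0, -18.5, 46, 1], [0, 0, 0, 0, -18.5, 46, 1], [0, 0, 0, 0, -18.5, 46, 1], [0, 0, 0, 0, -18.5, 46, 1], [0, 0, 0, 0, -18.5, 46, 1], [0, 0, 0, 0, -18.5, 46, 1], [0, 0, 0, 0, -18.5, 46, 1], [0, 0, 0, 0, -18.5, 46, 1], [0, 0, 0, 0, -18.5, 46, 1], [0, 0, 0, 0, -18, 46, 1]]}}

```text
t: 5.65
ee_pos: [0.5866, 0.1004, 0.1266]
tool_rot: [-1.344, 1.116, 1.343]
wrist_force: [-0.2, -0.5, -1.6]
finger_gap: 0.0597
```

Request:
{"method": "carry_out", "body": {"targets": [[0, 0, 0, 25, 0, 0, 1], [0, 0, 0, 25, 0, 0, 1], [0, 0, 0, 15, 0, 0, 1], [0, 0, 0, 0, 0, 0, 1]]}}

```text
t: 6.05
ee_pos: [0.5851, 0.0984, 0.0596]
tool_rot: [-1.342, 1.119, 1.346]
wrist_force: [-0.8, 0.2, -0.6]
finger_gap: 0.0597
```

```bash
python3 go.py 586.8 100.9 37.5 1.755;  python3 - <<'E'
from plant import optics
import cv2
s=optics.snapshot("side"); cv2.imwrite("pics/s2.png",s["color"][100:280,220:420,::-1].repeat(3,0).repeat(3,1))
E
```

```text
t 6.0 ee [585.1  98.4  59.6] phi 1.755 xax [-3.2e-03 -2.0e-04 -1.0e+00] F [-0.8  0.2 -0.6] gap 59.7 q [ 0.07  0.64  1.58 -0.    0.93 -1.69]
turn x 0.000 shift now-axes [22.  -2.2  2.2] shift after-turn axes [22.1 -2.1  2.2] norm 22
```

View pics/s2.png

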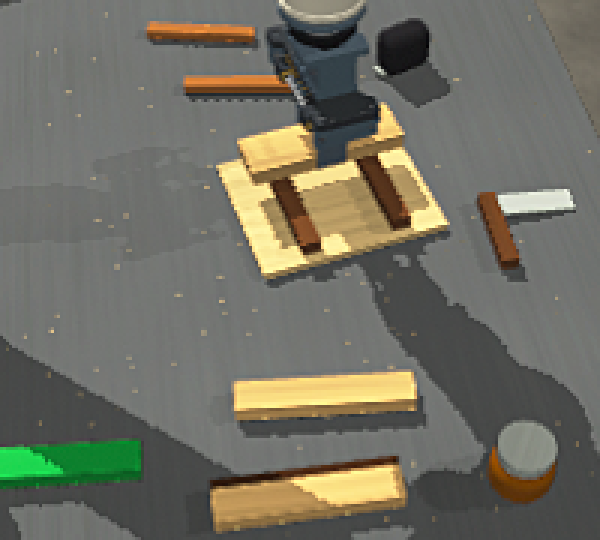

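The picture shows the wide plank held square above both bearers at about (320,150), towards their left ends. Lowering and releasing.

Request:
{"method": "carry_out", "body": {"targets": [[0, 0, 0, 10, -2.2, 2.3, 1], [0, 0, 0, 6, 0, 0, 1], [0, 0, 0, 4, 0, 0, 1], [0, 0, 0, 2, 0, 0, 1], [0, 0, 0, 0, 0, 0, 1], [0, 0, 0, 0, 0, 0, 1]]}}

```text
t: 6.7
ee_pos: [0.5883, 0.1009, 0.0391]
tool_rot: [-1.344, 1.116, 1.343]
wrist_force: [0.3, -0.2, -0.5]
finger_gap: 0.0596
```

```bash
python3 go.py 586.8 100.9 37.5 1.755
```

```text
t 6.7 ee [588.3 100.9  39.1] phi 1.755 xax [ 1.e-04 -0.e+00 -1.e+00] F [ 0.3 -0.2 -0.5] gap 59.6 q [ 0.07  0.67  1.58 -0.    0.89 -1.69]
turn x -0.000 shift now-axes [1.6 1.4 0.2] shift after-turn axes [1.6 1.4 0.2] norm 2
```

Request:
{"method": "carry_out", "body": {"targets": [[0, 0, 0, 1.2, 1, 0, 1], [0, 0, 0, 0.6, 0.4, 0, 1], [0, 0, 0, 0, 0, 0, 1], [0, 0, 0, 0, 0, 0, 1]]}}

```text
t: 7.1
ee_pos: [0.5878, 0.1009, 0.0383]
tool_rot: [-1.345, 1.115, 1.342]
wrist_force: [-1.0, 0.9, 13.9]
finger_gap: 0.06
```

```bash
python3 go.py 586.8 100.9 37.5 1.755
```

```text
t 7.1 ee [587.8 100.9  38.3] phi 1.755 xax [ 2.4e-03  2.0e-04 -1.0e+00] F [-1.   0.9 13.9] gap 60.0 q [ 0.07  0.67  1.59  0.    0.88 -1.69]
turn x 0.000 shift now-axes [0.8 1.  0.2] shift after-turn axes [0.8 1.  0.2] norm 1
```

Contact is confirmed (14 N). Releasing and lifting.

Request:
{"method": "carry_out", "body": {"targets": [[0, 0, 0, 0, 0, 0, 0.2], [0, 0, 0, 0, 0, 0, 0.2], [0, 0, 0, 0, 0, 0, 0.2], [0, 0, 0, -20, 0, 0, 0.2], [0, 0, 0, -35, 0, 0, 0.2], [0, 0, 0, -40, 0, 0, 0]]}}

```text
t: 7.7
ee_pos: [0.5859, 0.1006, 0.1322]
tool_rot: [-1.342, 1.118, 1.346]
wrist_force: [0.8, 0.3, 0.4]
finger_gap: 0.0786
```

```bash
python3 go.py 535.2 -225 120 1.478
```

```text
t 7.7 ee [585.9 100.6 132.2] phi 1.755 xax [-2.6e-03 -2.0e-04 -1.0e+00] F [0.8 0.3 0.4] gap 78.6 q [ 0.07  0.54  1.51 -0.    1.09 -1.69]
turn x 0.277 shift now-axes [  12.4  109.4 -310.8] shift after-turn axes [  12.2   20.3 -328.9] norm 330
```

Request:
{"method": "carry_out", "body": {"targets": [[0.139, 0, 0, 0, 0, 0, 0.25], [0.138, 0, 0, 0, 0, 0, 0.25], [0, 0, 0, 1, 2.9, -47, 0.25], [0, 0, 0, 1, 2.9, -47, 0.25], [0, 0, 0, 2, 2.9, -47, 0.25], [0, 0, 0, 2, 2.9, -47, 0.25], [0, 0, 0, 2, 2.9, -47, 0.25], [0, 0, 0, 2, 2.9, -47, 0.25], [0, 0, 0, 2, 2.9, -47, 0.25], [0, 0, 0, 0, 0, 0, 0.25], [0, 0, 0, 30, 0, 0, 0.25], [0, 0, 0, 30, 0, 0, 0.25]]}}

```text
t: 8.9
ee_pos: [0.5365, -0.2254, 0.0599]
tool_rot: [-1.141, 1.251, 1.138]
wrist_force: [0.0, 0.3, -1.3]
finger_gap: 0.0686
```

```bash
python3 go.py 535.2 -225 5 1.478
python3 - <<'E'
from plant import optics
import cv2
s=optics.snapshot("top"); cv2.imwrite("pics/t3.png",s["color"][80:260,200:460,::-1].repeat(3,0).repeat(3,1))
E
```

```text
t 8.9 ee [ 536.5 -225.4   59.9] phi 1.477 xax [ 1.7e-03 -8.0e-04 -1.0e+00] F [ 0.   0.3 -1.3] gap 68.6 q [-0.5   0.62  1.61  0.    0.91 -1.98]
turn x -0.001 shift now-axes [54.9  1.5  0.3] shift after-turn axes [54.9  1.4  0.3] norm 55
```

View pics/t3.png

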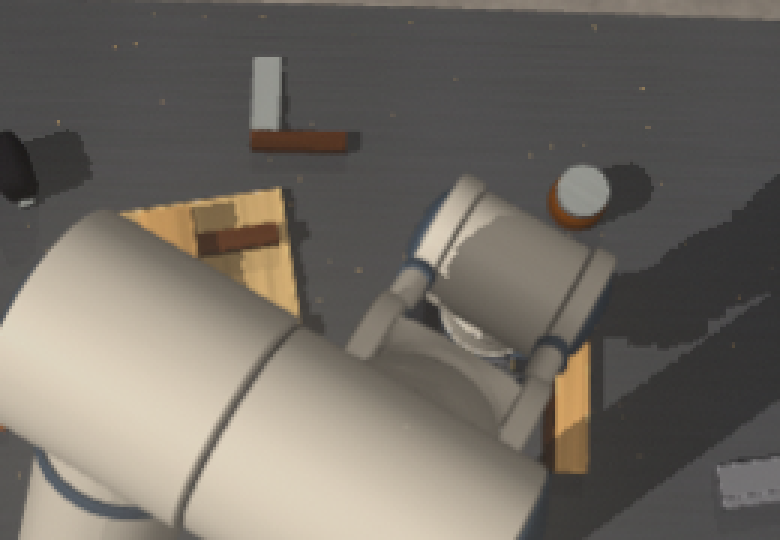

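In this picture the arm hides the gripper at about (460,330). I'll go on from the measured pose.

Request:
{"method": "carry_out", "body": {"targets": [[0, 0, 0, 25, 1.3, 0.3, 0.25], [0, 0, 0, 20, 0, 0, 0.25], [0, 0, 0, 9, 0, 0, 0.25], [0, 0, 0, 0, 0, 0, 0.25], [0, 0, 0, 0, 0, 0, 1], [0, 0, 0, 0, 0, 0, 1], [0, 0, 0, 0, 0, 0, 1], [0, 0, 0, 0, 0, 0, 1], [0, 0, 0, 0, 0, 0, 1], [0, 0, 0, 0, 0, 0, 1]]}}

```text
t: 9.95
ee_pos: [0.535, -0.2247, 0.0066]
tool_rot: [-1.141, 1.251, 1.14]
wrist_force: [0.7, 0.7, 6.6]
finger_gap: 0.0359
```

```bash
python3 go.py 602 19.3 120 1.755
python3 - <<'E'
from plant import optics
import cv2
s=optics.snapshot("side"); cv2.imwrite("pics/s3.png",s["color"][100:280,220:420,::-1].repeat(3,0).repeat(3,1))
E
```

```text
t 9.9 ee [ 535.  -224.7    6.6] phi 1.478 xax [ 5.e-04 -3.e-04 -1.e+00] F [0.7 0.7 6.6] gap 35.9 q [-0.5   0.7   1.64  0.    0.79 -1.98]
turn x -0.277 shift now-axes [-113.4  -44.1  249.1] shift after-turn axes [-113.4 -110.5  227.6] norm 277
```

View pics/s3.png

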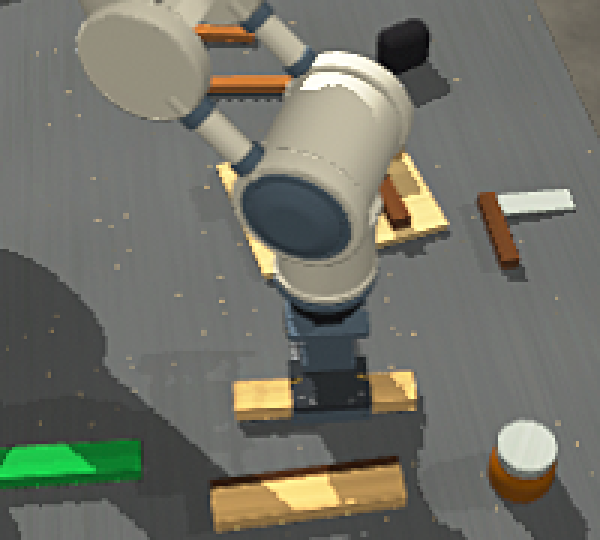

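The narrow plank is gripped near its middle, at about (330,390). Lifting and carrying it over.

Request:
{"method": "carry_out", "body": {"targets": [[0, 0, 0, -25, 0, 0, 1], [0, 0, 0, -45, 0, 0, 1], [0, 0, 0, -45, 0, 0, 1], [-0.139, 0, 0, 0, 0, 0, 1], [-0.138, 0, 0, 0, 0, 0, 1], [0, 0, 0, 0, -18.5, 38, 1], [0, 0, 0, 0, -18.5, 38, 1], [0, 0, 0, 0, -18.5, 38, 1], [0, 0, 0, 0, -18.5, 38, 1], [0, 0, 0, 0, -18.5, 38, 1], [0, 0, 0, 0, -18, 38, 1], [0, 0, 0, 0, 0, 0, 1]]}}

```text
t: 11.2
ee_pos: [0.6024, 0.0243, 0.1211]
tool_rot: [-1.346, 1.113, 1.346]
wrist_force: [-0.7, -0.4, -1.5]
finger_gap: 0.0361
```

Request:
{"method": "carry_out", "body": {"targets": [[0, 0, 0, 25, 0, 0, 1], [0, 0, 0, 20, 0, 0, 1], [0, 0, 0, 10, 0, 0, 1], [0, 0, 0, 0, 0, 0, 1]]}}

```text
t: 11.6
ee_pos: [0.6008, 0.0195, 0.065]
tool_rot: [-1.342, 1.118, 1.345]
wrist_force: [0.7, 0.4, -0.3]
finger_gap: 0.0357
```

```bash
python3 go.py 602 19.3 38.6 1.755
python3 - <<'E'
from plant import optics
import cv2,numpy as np
for n in("side","top"):
    s=optics.snapshot(n); np.savez(f"pics/{n}4.npz",**s)
    c=s["color"][100:230,280:400] if n=="side" else s["color"][130:230,220:320]
    cv2.imwrite(f"pics/{n}4.png",c[:,:,::-1].repeat(4,0).repeat(4,1))
E
```

```text
t 11.6 ee [600.8  19.5  65. ] phi 1.755 xax [-2.4e-03  1.0e-04 -1.0e+00] F [ 0.7  0.4 -0.3] gap 35.7 q [-0.07  0.64  1.55 -0.    0.95 -1.82]
turn x -0.000 shift now-axes [26.4 -1.2 -0.5] shift after-turn axes [26.4 -1.1 -0.5] norm 26
```

View pics/side4.png

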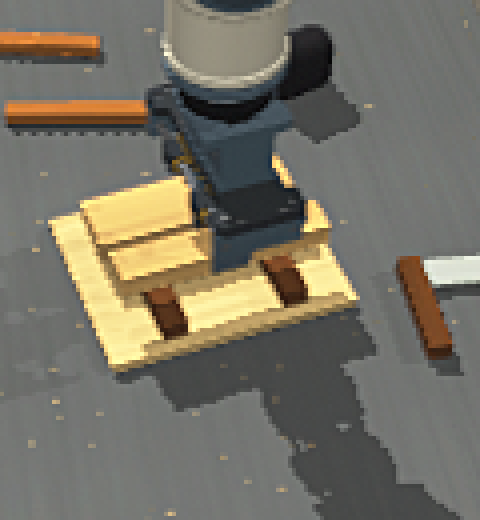

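View pics/top4.png

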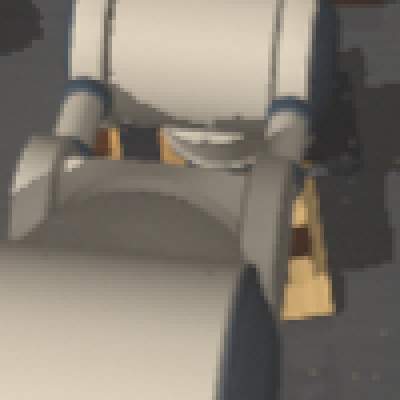

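The side crop shows the narrow plank at (160,260), parallel to the wide one at (140,215), above both bearers. Lowering it.

Request:
{"method": "carry_out", "body": {"targets": [[0, 0, 0, 12, -1.1, -0.5, 1], [0, 0, 0, 8, 0, 0, 1], [0, 0, 0, 4, 0, 0, 1], [0, 0, 0, 1.5, 0, 0, 1], [0, 0, 0, 0, 0, 0, 1], [0, 0, 0, 0, 0, 0, 1]]}}

```text
t: 12.3
ee_pos: [0.603, 0.0195, 0.0408]
tool_rot: [-1.344, 1.116, 1.343]
wrist_force: [-0.6, -0.2, -0.5]
finger_gap: 0.0358
```

```bash
python3 go.py 602 19.3 38.6 1.755
```

```text
t 12.3 ee [603.   19.5  40.8] phi 1.755 xax [ 3.e-04 -0.e+00 -1.e+00] F [-0.6 -0.2 -0.5] gap 35.8 q [-0.07  0.67  1.57 -0.    0.9  -1.82]
turn x 0.000 shift now-axes [ 2.2  1.1 -0. ] shift after-turn axes [ 2.2  1.1 -0. ] norm 2
```

Request:
{"method": "carry_out", "body": {"targets": [[0, 0, 0, 1.2, 1, 0, 1], [0, 0, 0, 0.9, 0, 0, 1], [0, 0, 0, 0, 0, 0, 1], [0, 0, 0, 0, 0, 0, 1]]}}

```text
t: 12.7
ee_pos: [0.6019, 0.0193, 0.0386]
tool_rot: [-1.344, 1.116, 1.344]
wrist_force: [-0.5, 0.3, -0.3]
finger_gap: 0.0359
```

```bash
python3 go.py 602 19.3 38.6 1.755
```

```text
t 12.7 ee [601.9  19.3  38.6] phi 1.755 xax [ 0. -0. -1.] F [-0.5  0.3 -0.3] gap 35.9 q [-0.07  0.67  1.57 -0.    0.9  -1.82]
turn x 0.000 shift now-axes [-0.  -0.1 -0.1] shift after-turn axes [-0.  -0.1 -0.1] norm 0
```

Request:
{"method": "carry_out", "body": {"targets": [[0, 0, 0, 0.8, 0, 0, 1], [0, 0, 0, 0.6, 0, 0, 1], [0, 0, 0, 0, 0, 0, 1], [0, 0, 0, 0, 0, 0, 1]]}}

```text
t: 13.1
ee_pos: [0.602, 0.0193, 0.0385]
tool_rot: [-1.344, 1.116, 1.343]
wrist_force: [-8.0, -0.0, 25.7]
finger_gap: 0.0356
```

Request:
{"method": "carry_out", "body": {"targets": [[0, 0, 0, -0.8, 0, 0, 1], [0, 0, 0, 0, 0, 0, 0.44], [0, 0, 0, 0, 0, 0, 0.44], [0, 0, 0, 0, 0, 0, 0.44], [0, 0, 0, -15, 0, 0, 0.44], [0, 0, 0, -35, 0, 0, 0.44], [0, 0, 0, -45, 0, 0, 0.44], [0, 0, 0, -20, 0, 0, 0.44]]}}

```text
t: 13.9
ee_pos: [0.6032, 0.0193, 0.1563]
tool_rot: [-1.346, 1.114, 1.34]
wrist_force: [0.6, 0.3, -0.7]
finger_gap: 0.0509
```

```bash
python3 go.py 507 288 100 1.40
```

```text
t 13.9 ee [603.2  19.3 156.3] phi 1.755 xax [ 3.8e-03 -3.0e-04 -1.0e+00] F [ 0.6  0.3 -0.7] gap 50.9 q [-0.07  0.52  1.47 -0.    1.14 -1.82]
turn x 0.355 shift now-axes [ 55.9  45.6 281.9] shift after-turn axes [ 56.3 140.5 248.5] norm 291
```

Request:
{"method": "carry_out", "body": {"targets": [[0.12, 0, 0, 0, 0, 0, 0.44], [0.12, 0, 0, 0, 0, 0, 0.44], [0.115, 0, 0, 0, 0, 0, 0.44], [0, 0, 0, 0, 20, 35.5, 0.44], [0, 0, 0, 0, 20, 35.5, 0.44], [0, 0, 0, 9, 20, 35.5, 0.44], [0, 0, 0, 9, 20, 35.5, 0.44], [0, 0, 0, 9, 20, 35.5, 0.44], [0, 0, 0, 9, 20, 35.5, 0.44], [0, 0, 0, 10, 20.5, 35.5, 0.44], [0, 0, 0, 10, 0, 0, 0.44], [0, 0, 0, 0, 0, 0, 0.44]]}}

```text
t: 15.1
ee_pos: [0.5046, 0.2884, 0.0956]
tool_rot: [-1.084, 1.287, 1.085]
wrist_force: [-0.1, -0.4, -0.2]
finger_gap: 0.0509
```

```bash
cat > shot.py <<'E'
import sys,cv2,numpy as np
from plant import optics
k=sys.argv[1]
ims=[]
for n in("side","top"):
    s=optics.snapshot(n); np.savez(f"pics/{n}{k}.npz",**s)
    c=s["color"][90:220,240:400] if n=="side" else s["color"][110:240,180:340]
    ims.append(c[:,:,::-1].repeat(4,0).repeat(4,1)[:, :])
cv2.imwrite(f"pics/side{k}.png",ims[0]); cv2.imwrite(f"pics/top{k}.png",ims[1])
E
python3 go.py 507 288 5 1.40; python3 shot.py 5
```

```text
t 15.1 ee [504.6 288.4  95.6] phi 1.402 xax [-0.0019 -0.0011 -1.    ] F [-0.1 -0.4 -0.2] gap 50.9 q [ 0.42  0.57  1.58 -0.    0.99 -0.99]
turn x 0.002 shift now-axes [90.6 -2.5  0.2] shift after-turn axes [90.6 -2.4  0. ] norm 91
```

View pics/side5.png

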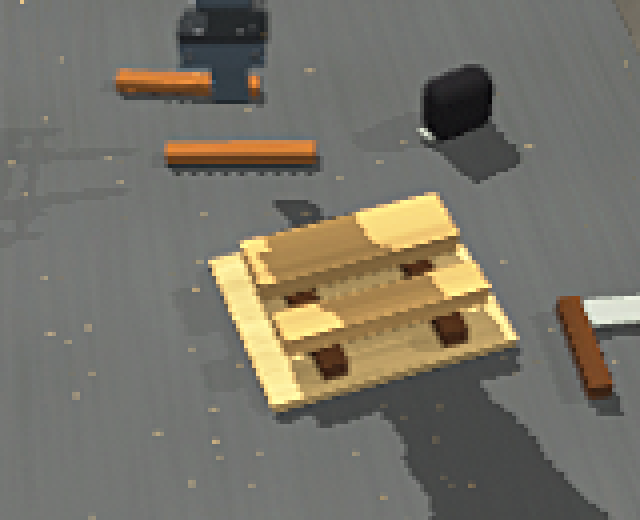

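View pics/top5.png

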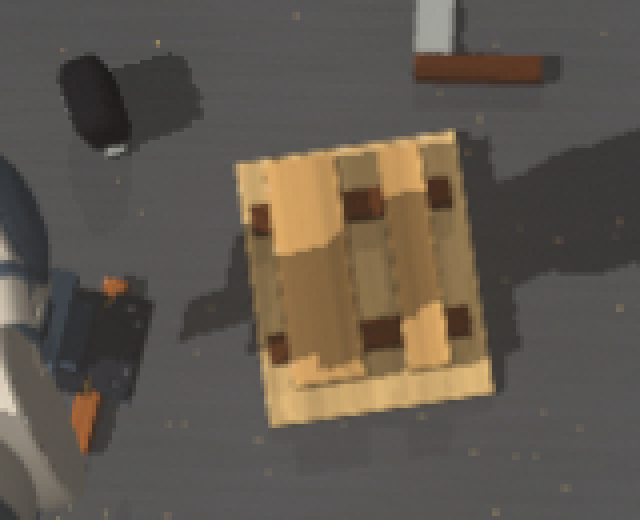

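Both pictures show the planks square on the bearers with a clean gap. In the top crop all four bearer ends stick out, at (260,218), (278,348), (440,192) and (458,320). Next is stick B, where the gripper already straddles it.

Request:
{"method": "carry_out", "body": {"targets": [[0, 0, 0, 30, -2.4, 0, 0.44], [0, 0, 0, 30, 0, 0, 0.44], [0, 0, 0, 22, 0, 0, 0.44], [0, 0, 0, 8, 0, 0, 0.44], [0, 0, 0, 0, 0, 0, 0.44], [0, 0, 0, 0, 0, 0, 0.44]], "newtons": 15}}

```text
t: 15.8
ee_pos: [0.5089, 0.2875, 0.008]
tool_rot: [-1.082, 1.284, 1.081]
wrist_force: [0.2, 0.0, 0.1]
finger_gap: 0.0508
```

```bash
python3 go.py 507 288 4 1.40; python3 shot.py 6
```

```text
t 15.8 ee [508.9 287.5   8. ] phi 1.399 xax [ 1.2e-03  5.0e-04 -1.0e+00] F [0.2 0.  0.1] gap 50.8 q [ 0.41  0.7   1.63 -0.    0.8  -0.99]
turn x -0.001 shift now-axes [4.  2.  0.1] shift after-turn axes [4.  2.  0.1] norm 4
```

View pics/top6.png

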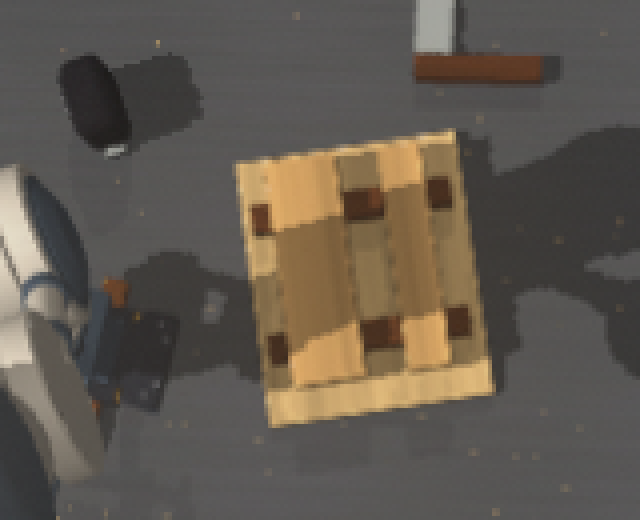

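View pics/side6.png

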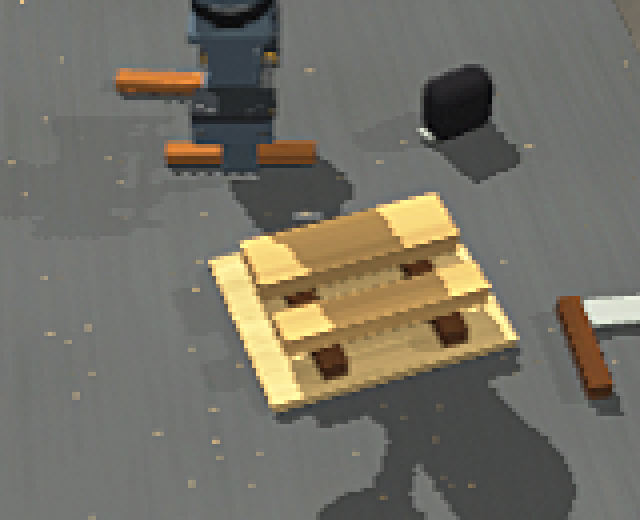

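The gripper straddles stick B at its middle (side crop (240,155)). Grasping.

Request:
{"method": "carry_out", "body": {"targets": [[0, 0, 0, 2.5, 2, 0, 0.44], [0, 0, 0, 1.5, 0, 0, 0.44], [0, 0, 0, 0, 0, 0, 0.44], [0, 0, 0, 0, 0, 0, 1], [0, 0, 0, 0, 0, 0, 1], [0, 0, 0, 0, 0, 0, 1], [0, 0, 0, 0, 0, 0, 1], [0, 0, 0, 0, 0, 0, 1]]}}

```text
t: 16.7
ee_pos: [0.5061, 0.288, 0.0029]
tool_rot: [-1.082, 1.285, 1.082]
wrist_force: [-0.8, -0.2, -0.1]
finger_gap: 0.02
```

```bash
python3 go.py 648.6 76.3 120 0.184
```

```text
t 16.7 ee [506.1 288.    2.9] phi 1.400 xax [ 0.  0. -1.] F [-0.8 -0.2 -0.1] gap 20.0 q [ 0.41  0.71  1.64 -0.    0.79 -0.99]
turn x 1.216 shift now-axes [-117.1 -176.4 -184.4] shift after-turn axes [-117.1 -234.2  101.4] norm 281
```

Request:
{"method": "carry_out", "body": {"targets": [[0, 0, 0, -15, 0, 0, 1], [0, 0, 0, -40, 0, 0, 1], [0, 0, 0, -40, 0, 0, 1], [0.135, 0, 0, -22, 0, 0, 1], [0.135, 0, 0, 0, 0, 0, 1], [0.135, 0, 0, 0, 0, 0, 1], [0.135, 0, 0, 0, 0, 0, 1], [0.135, 0, 0, 0, 0, 0, 1], [0.135, 0, 0, 0, 0, 0, 1], [0.135, 0, 0, 0, 0, 0, 1], [0.135, 0, 0, 0, 0, 0, 1], [0.136, 0, 0, 0, 0, 0, 1]]}}

```text
t: 17.9
ee_pos: [0.506, 0.288, 0.1199]
tool_rot: [-0.14, 1.566, 0.14]
wrist_force: [-0.2, 0.1, 0.1]
finger_gap: 0.0199
```

Request:
{"method": "carry_out", "body": {"targets": [[0, 0, 0, 0, -39, 17, 1], [0, 0, 0, 0, -39, 17, 1], [0, 0, 0, 0, -39, 17, 1], [0, 0, 0, 0, -39, 17, 1], [0, 0, 0, 0, -39, 17, 1], [0, 0, 0, 0, -39, 16.4, 1], [0, 0, 0, 0, 0, 0, 1], [0, 0, 0, 20, 0, 0, 1], [0, 0, 0, 15, 0, 0, 1], [0, 0, 0, 10, 0, 0, 1], [0, 0, 0, 0, 0, 0, 1], [0, 0, 0, 0, 0, 0, 1]]}}

```text
t: 19.1
ee_pos: [0.6486, 0.0769, 0.075]
tool_rot: [-0.145, 1.566, 0.145]
wrist_force: [-0.2, -0.1, 0.2]
finger_gap: 0.0199
```

```bash
python3 go.py 648.6 76.3 57 0.184; python3 shot.py 7
```

```text
t 19.1 ee [648.6  76.9  75. ] phi 0.185 xax [-2.e-04 -0.e+00 -1.e+00] F [-0.2 -0.1  0.2] gap 19.9 q [ 0.03  0.68  1.41 -0.    1.05 -0.16]
turn x 0.001 shift now-axes [18.  -0.6 -0.1] shift after-turn axes [18.  -0.6 -0.1] norm 18
```

View pics/side7.png

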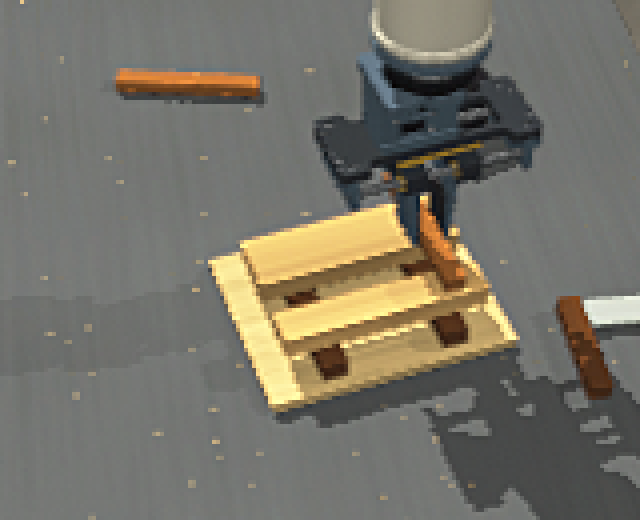

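Stick B is held square above the far bearer, at about (440,240). Lowering it.

Request:
{"method": "carry_out", "body": {"targets": [[0, 0, 0, 8, -0.6, 0, 1], [0, 0, 0, 5, 0, 0, 1], [0, 0, 0, 3, 0, 0, 1], [0, 0, 0, 1, 0, 0, 1], [0, 0, 0, 0, 0, 0, 1], [0, 0, 0, 0, 0, 0, 1], [0, 0, 0, 0, 0, 0, 1]]}}

```text
t: 19.9
ee_pos: [0.6489, 0.0759, 0.0581]
tool_rot: [-0.144, 1.566, 0.144]
wrist_force: [0.5, -0.8, 0.0]
finger_gap: 0.0195
```

Request:
{"method": "carry_out", "body": {"targets": [[0, 0, 0, 0.8, 0, 0, 1], [0, 0, 0, 0.4, 0, 0, 1], [0, 0, 0, 0, 0, 0, 1], [0, 0, 0, 0, 0, 0, 1]]}}

```text
t: 20.3
ee_pos: [0.6487, 0.0759, 0.0569]
tool_rot: [-0.144, 1.566, 0.144]
wrist_force: [-1.3, -1.0, 4.7]
finger_gap: 0.0197
```

Request:
{"method": "carry_out", "body": {"targets": [[0, 0, 0, 0, 0, 0, 0.55], [0, 0, 0, 0, 0, 0, 0.55], [0, 0, 0, 0, 0, 0, 0.55], [0, 0, 0, 0, 0, 0, 0.55], [0, 0, 0, -15, 0, 0, 0.55], [0, 0, 0, -30, 0, 0, 0.55], [0, 0, 0, -35, 0, 0, 0.55], [0, 0, 0, 0, 0, 0, 0.45]]}}

```text
t: 21.1
ee_pos: [0.6514, 0.0761, 0.1426]
tool_rot: [-0.145, 1.558, 0.144]
wrist_force: [1.2, -0.3, 1.1]
finger_gap: 0.0467
```

```bash
python3 go.py 465.7 407.5 120 1.326
```

```text
t 21.1 ee [651.4  76.1 142.6] phi 0.184 xax [ 8.e-03  2.e-04 -1.e+00] F [ 1.2 -0.3  1.1] gap 46.7 q [ 0.03  0.6   1.35  0.    1.18 -0.16]
turn x -1.142 shift now-axes [  21.1  359.9 -122.1] shift after-turn axes [ 22.6 260.5 276.5] norm 381
```

Request:
{"method": "carry_out", "body": {"targets": [[-0.127, 0, 0, 0, 0, 0, 0.45], [-0.127, 0, 0, 0, 0, 0, 0.45], [-0.127, 0, 0, 0, 0, 0, 0.45], [-0.127, 0, 0, 0, 0, 0, 0.45], [-0.127, 0, 0, 0, 0, 0, 0.45], [-0.127, 0, 0, 0, 0, 0, 0.45], [-0.127, 0, 0, 0, 0, 0, 0.45], [-0.127, 0, 0, 0, 0, 0, 0.45], [-0.126, 0, 0, 0, 0, 0, 0.45], [0, 0, 0, 0, 32.5, 34.5, 0.45], [0, 0, 0, 0, 32.5, 34.5, 0.45], [0, 0, 0, 0, 32.5, 34.5, 0.45]]}}

```text
t: 22.3
ee_pos: [0.5784, 0.201, 0.1373]
tool_rot: [-1.026, 1.315, 1.026]
wrist_force: [0.3, -0.2, -1.2]
finger_gap: 0.0499
```

Request:
{"method": "carry_out", "body": {"targets": [[0, 0, 0, 0, 32.5, 34.5, 0.45], [0, 0, 0, 0, 32.5, 34.5, 0.45], [0, 0, 0, 0, 32.5, 34.5, 0.45], [0, 0, 0, 0, 32.5, 34.5, 0.45], [0, 0, 0, 0, 32.5, 34.5, 0.45], [0, 0, 0, 30, 0, 0, 0.45], [0, 0, 0, 40, 0, 0, 0.45], [0, 0, 0, 40, 0, 0, 0.45], [0, 0, 0, 0, 0, 0, 0.45], [0, 0, 0, 0, 0, 0, 0.45]]}}

```text
t: 23.3
ee_pos: [0.4634, 0.4067, 0.0275]
tool_rot: [-1.027, 1.316, 1.027]
wrist_force: [-0.2, -0.8, 0.8]
finger_gap: 0.0505
```

```bash
python3 go.py 465.7 407.5 4 1.326; sed -i 's/240:400/220:380/;s/180:340/140:310/' shot.py; python3 shot.py 8
```

```text
t 23.3 ee [463.4 406.7  27.5] phi 1.326 xax [-5.e-04 -4.e-04 -1.e+00] F [-0.2 -0.8  0.8] gap 50.5 q [ 0.62  0.7   1.54 -0.    0.9  -0.7 ]
turn x -0.000 shift now-axes [23.5 -2.   1.3] shift after-turn axes [23.5 -2.   1.3] norm 24
```

View pics/side8.png

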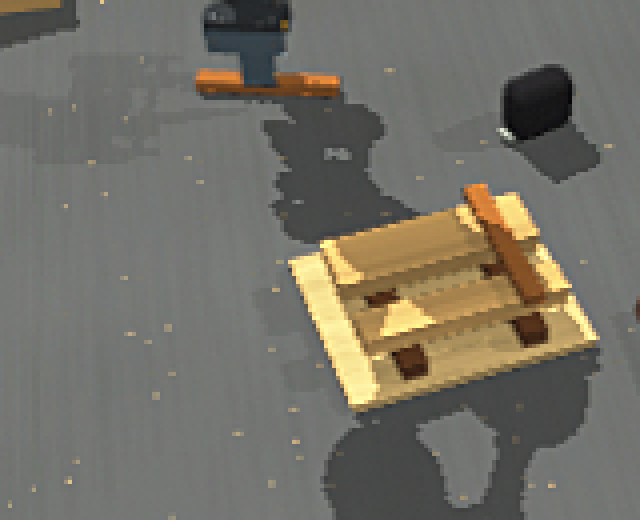

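View pics/top8.png

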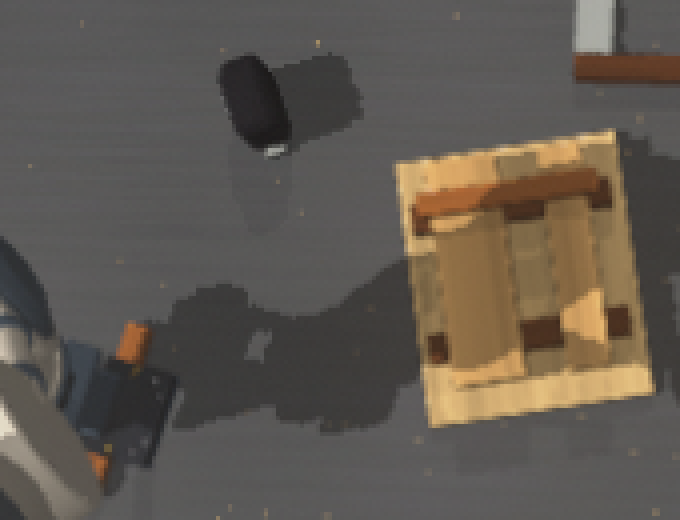

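```bash
cat > st.py <<'E'
import sys
from h import *
k=sys.argv[1]; z0=float(sys.argv[2]); h=float(sys.argv[3])
seeds=eval(sys.argv[4]); thr=eval(sys.argv[5])
for n,uv in seeds.items():
    im=dict(np.load(f"pics/{n}{k}.npz")); X,p=cloud(im)
    hsv=cv2.cvtColor(im["color"],cv2.COLOR_RGB2HSV).astype(int); H,S,V=hsv[...,0],hsv[...,1],hsv[...,2]
    m=comp((S>thr[n][0])&(V>thr[n][1])&(H<thr[n][2]),uv)
    ys,xs=np.where(m); c,a,d,cnt=pose(im,m,z0,h,p)
    print(n,hsv[uv[1],uv[0]],(c*1000).round(1),"a %.3f"%a,(d*1000).round(1),cnt,"bbox",xs.min(),xs.max(),ys.min(),ys.max())
E
python3 st.py 8 .054 .014 '{"top":(275,156),"side":(346,145)}' '{"top":(165,50,14),"side":(195,60,14)}'
python3 - <<'E'
from h import *
for n,c in (("top",(265,152)),("side",(346,148))):
    im=dict(np.load(f"pics/{n}8.npz")); hsv=cv2.cvtColor(im["color"],cv2.COLOR_RGB2HSV)
    if n=="top":
        for u in (250,265,275): print(n,u,hsv[148:168,u].tolist())
    else: print(n,hsv[148,335:360].tolist())
E
```

```text
top [ 12 159 106] [656.6  53.9] a nan [nan nan] 1 bbox 273 273 156 156
side [ 19 138 248] [656.4  85.1] a nan [nan nan] 1 bbox 347 347 148 148
top 250 [[14, 32, 104], [17, 100, 158], [17, 129, 213], [17, 134, 220], [17, 134, 220], [17, 136, 220], [17, 136, 219], [17, 135, 219], [17, 136, 205], [15, 147, 165], [12, 175, 168], [13, 174, 161], [12, 173, 165], [12, 177, 167], [13, 176, 154], [13, 161, 135], [16, 137, 162], [16, 135, 214], [17, 135, 216], [17, 135, 193]]
top 265 [[18, 115, 210], [18, 112, 150], [18, 112, 150], [18, 112, 148], [17, 113, 140], [18, 113, 135], [16, 122, 138], [14, 151, 133], [13, 161, 109], [12, 157, 107], [12, 161, 108], [12, 164, 106], [12, 160, 94], [12, 143, 82], [14, 129, 91], [16, 126, 101], [16, 126, 105], [16, 124, 111], [16, 130, 118], [17, 129, 132]]
top 275 [[17, 134, 207], [17, 137, 207], [17, 133, 204], [17, 131, 179], [17, 125, 129], [15, 135, 121], [12, 165, 111], [13, 164, 107], [12, 159, 106], [12, 164, 106], [12, 159, 106], [12, 158, 95], [12, 135, 68], [12, 131, 66], [11, 133, 65], [11, 123, 60], [16, 116, 86], [18, 112, 121], [18, 109, 122], [18, 111, 122]]
side [[18, 135, 178], [18, 134, 164], [18, 133, 150], [18, 134, 145], [19, 133, 142], [18, 141, 164], [16, 153, 125], [13, 184, 112], [13, 182, 133], [13, 180, 132], [13, 177, 128], [13, 180, 123], [12, 196, 129], [17, 144, 231], [21, 129, 250], [21, 130, 249], [20, 132, 251], [23, 122, 255], [23, 130, 255], [17, 127, 197], [25, 13, 115], [75, 9, 116], [45, 9, 118], [48, 11, 120], [60, 4, 118]]h.py:30: RuntimeWarning: Degrees of freedom <= 0 for slice
  c=P.mean(0); C=np.cov(P.T)
  c *= np.true_divide(1, fact)
  c *= np.true_divide(1, fact)
```

```bash
python3 st.py 8 .054 .014 '{"top":(275,157),"side":(343,145)}' '{"top":(142,88,16),"side":(150,100,17)}'
```

```text
top [ 12 164 106] [648.8  80.8] a -1.364 [158.7  22.7] 295 bbox 243 289 152 167
side [ 14 183 221] [649.5  77.5] a -1.377 [152.1  20.4] 172 bbox 336 355 136 164
```

The far stick measures (649, 78) mm against the bearer centre at about (648.5, 76), so it sits directly above. Now stick A.

Request:
{"method": "carry_out", "body": {"targets": [[0, 0, 0, 12, -2, 1.3, 0.45], [0, 0, 0, 8, 0, 0, 0.45], [0, 0, 0, 3.5, 0, 0, 0.45], [0, 0, 0, 0, 0, 0, 0.45], [0, 0, 0, 0, 0, 0, 1], [0, 0, 0, 0, 0, 0, 1], [0, 0, 0, 0, 0, 0, 1], [0, 0, 0, 0, 0, 0, 1], [0, 0, 0, 0, 0, 0, 1]]}}

```text
t: 24.3
ee_pos: [0.4657, 0.4076, 0.0034]
tool_rot: [-1.027, 1.315, 1.027]
wrist_force: [-0.2, -0.9, 1.2]
finger_gap: 0.0196
```

```bash
python3 go.py 538 55.7 120 0.184
```

```text
t 24.3 ee [465.7 407.6   3.4] phi 1.326 xax [ 2.e-04  2.e-04 -1.e+00] F [-0.2 -0.9  1.2] gap 19.6 q [ 0.62  0.74  1.54  0.    0.86 -0.7 ]
turn x 1.142 shift now-axes [-116.7 -155.5 -323.8] shift after-turn axes [-116.6 -359.2    6.7] norm 378
```

Request:
{"method": "carry_out", "body": {"targets": [[0, 0, 0, -15, 0, 0, 1], [0, 0, 0, -40, 0, 0, 1], [0, 0, 0, -40, 0, 0, 1], [0.127, 0, 0, -22, 0, 0, 1], [0.127, 0, 0, 0, 0, 0, 1], [0.127, 0, 0, 0, 0, 0, 1], [0.127, 0, 0, 0, 0, 0, 1], [0.127, 0, 0, 0, 0, 0, 1], [0.127, 0, 0, 0, 0, 0, 1], [0.127, 0, 0, 0, 0, 0, 1], [0.127, 0, 0, 0, 0, 0, 1], [0.126, 0, 0, 0, 0, 0, 1]]}}

```text
t: 25.5
ee_pos: [0.4656, 0.4075, 0.1214]
tool_rot: [-0.14, 1.566, 0.141]
wrist_force: [-0.2, -0.0, -1.2]
finger_gap: 0.02
```

Request:
{"method": "carry_out", "body": {"targets": [[0, 0, 0, 0, -44.9, 0.8, 1], [0, 0, 0, 0, -44.9, 0.8, 1], [0, 0, 0, 0, -44.9, 0.8, 1], [0, 0, 0, 0, -44.9, 0.8, 1], [0, 0, 0, 0, -44.9, 0.8, 1], [0, 0, 0, 0, -44.9, 0.8, 1], [0, 0, 0, 0, -44.9, 0.9, 1], [0, 0, 0, 0, -44.9, 0.9, 1], [0, 0, 0, 20, 0, 0, 1], [0, 0, 0, 20, 0, 0, 1], [0, 0, 0, 5, 0, 0, 1], [0, 0, 0, 0, 0, 0, 1]]}}

```text
t: 26.7
ee_pos: [0.5375, 0.0557, 0.0755]
tool_rot: [-0.145, 1.567, 0.145]
wrist_force: [-0.1, 0.8, 0.1]
finger_gap: 0.0199
```

```bash
python3 go.py 538 55.7 57.4 0.184; python3 shot.py 9
```

```text
t 26.7 ee [537.5  55.7  75.5] phi 0.184 xax [-8.e-04 -0.e+00 -1.e+00] F [-0.1  0.8  0.1] gap 19.9 q [-0.01  0.56  1.7  -0.    0.88 -0.19]
turn x 0.000 shift now-axes [18.1 -0.1  0.5] shift after-turn axes [18.1 -0.1  0.5] norm 18
```

View pics/side9.png

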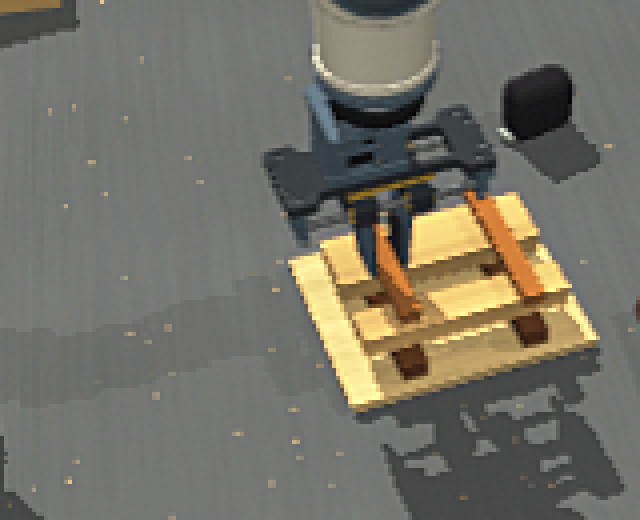

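Stick A is above the near bearer at (395,280), parallel to the placed stick. Lowering it.

Request:
{"method": "carry_out", "body": {"targets": [[0, 0, 0, 8, -0.1, 0, 1], [0, 0, 0, 5, 0, 0, 1], [0, 0, 0, 3, 0, 0, 1], [0, 0, 0, 1, 0, 0, 1], [0, 0, 0, 0, 0, 0, 1], [0, 0, 0, 0, 0, 0, 1], [0, 0, 0, 0, 0, 0, 1]]}}

```text
t: 27.5
ee_pos: [0.5379, 0.0555, 0.0584]
tool_rot: [-0.145, 1.566, 0.144]
wrist_force: [0.3, 0.9, -0.2]
finger_gap: 0.0195
```

Request:
{"method": "carry_out", "body": {"targets": [[0, 0, 0, 0.8, 0, 0, 1], [0, 0, 0, 0.5, 0, 0, 1], [0, 0, 0, 0, 0, 0, 1], [0, 0, 0, 0, 0, 0, 1]]}}

```text
t: 27.9
ee_pos: [0.538, 0.0555, 0.0573]
tool_rot: [-0.145, 1.565, 0.144]
wrist_force: [-2.6, 0.3, 9.5]
finger_gap: 0.0199
```

Request:
{"method": "carry_out", "body": {"targets": [[0, 0, 0, 0, 0, 0, 0.55], [0, 0, 0, 0, 0, 0, 0.55], [0, 0, 0, 0, 0, 0, 0.55], [0, 0, 0, 0, 0, 0, 0.55], [0, 0, 0, -15, 0, 0, 0.55], [0, 0, 0, -30, 0, 0, 0.55], [0, 0, 0, -45, 0, 0, 0.55], [0, 0, 0, 0, 0, 0, 0.25]]}}

```text
t: 28.7
ee_pos: [0.5405, 0.0555, 0.1517]
tool_rot: [-0.145, 1.559, 0.144]
wrist_force: [0.5, -0.6, -0.5]
finger_gap: 0.0468
```

```bash
python3 go.py 498.2 -337.1 140 1.557
```

```text
t 28.7 ee [540.5  55.5 151.7] phi 0.184 xax [ 0.0075 -0.     -1.    ] F [ 0.5 -0.6 -0.5] gap 46.8 q [-0.01  0.45  1.63  0.    1.06 -0.19]
turn x -1.373 shift now-axes [  11.4 -378.2 -113.5] shift after-turn axes [  11.7   36.9 -393.2] norm 395
```

Request:
{"method": "carry_out", "body": {"targets": [[-0.137, 0, 0, 0, 0, 0, 0.2], [-0.137, 0, 0, 0, 0, 0, 0.2], [-0.137, 0, 0, 0, 0, 0, 0.2], [-0.137, 0, 0, 0, 0, 0, 0.2], [-0.137, 0, 0, 0, 0, 0, 0.2], [-0.137, 0, 0, 0, 0, 0, 0.2], [-0.137, 0, 0, 0, 0, 0, 0.2], [-0.137, 0, 0, 0, 0, 0, 0.2], [-0.137, 0, 0, 0, 0, 0, 0.2], [-0.14, 0, 0, 0, 0, 0, 0.2], [0, 0, 0, 0, 4.1, -43.7, 0.2], [0, 0, 0, 0, 4.1, -43.7, 0.2]]}}

```text
t: 29.9
ee_pos: [0.5283, -0.0321, 0.1467]
tool_rot: [-1.201, 1.214, 1.201]
wrist_force: [1.0, -1.4, -0.4]
finger_gap: 0.0732
```

Request:
{"method": "carry_out", "body": {"targets": [[0, 0, 0, 0, 4.1, -43.7, 0.2], [0, 0, 0, 0, 4.1, -43.7, 0.2], [0, 0, 0, 0, 4.1, -43.7, 0.2], [0, 0, 0, 0, 4.1, -43.7, 0.2], [0, 0, 0, 0, 4.1, -43.7, 0.2], [0, 0, 0, 0, 4.1, -43.7, 0.2], [0, 0, 0, 0, 4.1, -43.7, 0.2], [0, 0, 0, 35, 0, 0, 0.2], [0, 0, 0, 35, 0, 0, 0.2], [0, 0, 0, 25, 0, 0, 0.2], [0, 0, 0, 0, 0, 0, 0.2]]}}

```text
t: 31.0
ee_pos: [0.4937, -0.3359, 0.0488]
tool_rot: [-1.194, 1.216, 1.204]
wrist_force: [-0.5, -0.3, 0.5]
finger_gap: 0.0731
```

```bash
python3 go.py 498.2 -337.1 5.5 1.557; sed -i 's/90:220,220:380/120:320,230:430/;s/140:310/190:350/' shot.py; sed -i 's/repeat(4,0).repeat(4,1)/repeat(3,0).repeat(3,1)/' shot.py; python3 shot.py 10
```

```text
t 31.0 ee [ 493.7 -335.9   48.8] phi 1.557 xax [-0.0044  0.0037 -1.    ] F [-0.5 -0.3  0.5] gap 73.1 q [-0.7   0.66  1.57  0.    0.92 -2.25]
turn x -0.000 shift now-axes [43.3 -4.7 -1.3] shift after-turn axes [43.3 -4.5 -1.1] norm 44
```

View pics/side10.png

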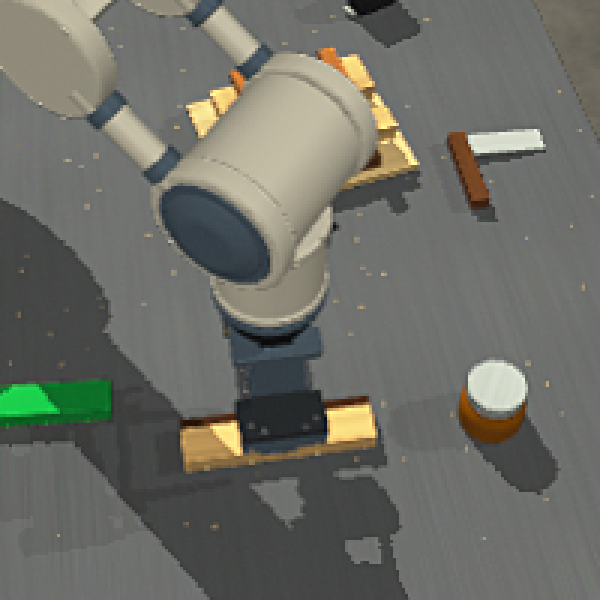

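View pics/top10.png

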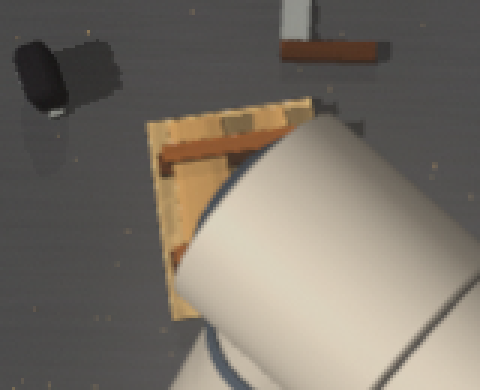

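The gripper is over the middle of the bark plank, at side crop (285,430), and the tilt reading is still settling. Descending.

Request:
{"method": "carry_out", "body": {"targets": [[0, 0, 0, 20, -2, -1.1, 0.2], [0, 0, 0, 13, -1, 0, 0.2], [0, 0, 0, 8, 0, 0, 0.2], [0, 0, 0, 0, 0, 0, 0.2], [0, 0, 0, 0, 0, 0, 0.2]]}}

```text
t: 31.6
ee_pos: [0.4986, -0.3385, 0.0114]
tool_rot: [-1.199, 1.216, 1.199]
wrist_force: [0.5, 0.3, 0.2]
finger_gap: 0.073
```

```bash
python3 go.py 498.2 -337.1 5.5 1.557
```

```text
t 31.6 ee [ 498.6 -338.5   11.4] phi 1.557 xax [ 2.e-04 -2.e-04 -1.e+00] F [0.5 0.3 0.2] gap 73.0 q [-0.7   0.71  1.58  0.    0.84 -2.25]
turn x 0.000 shift now-axes [5.9 0.5 1.4] shift after-turn axes [5.9 0.5 1.4] norm 6
```

Request:
{"method": "carry_out", "body": {"targets": [[0, 0, 0, 4, 0.5, 1.4, 0.2], [0, 0, 0, 1.5, 0, 0, 0.2], [0, 0, 0, 0, 0, 0, 0.2], [0, 0, 0, 0, 0, 0, 1], [0, 0, 0, 0, 0, 0, 1], [0, 0, 0, 0, 0, 0, 1], [0, 0, 0, 0, 0, 0, 1], [0, 0, 0, 0, 0, 0, 1], [0, 0, 0, 0, 0, 0, 1]], "newtons": 30}}

```text
t: 32.5
ee_pos: [0.498, -0.337, 0.0055]
tool_rot: [-1.199, 1.216, 1.199]
wrist_force: [0.1, -0.8, 1.3]
finger_gap: 0.0478
```

```bash
python3 go.py 593.3 66 150 1.755
```

```text
t 32.5 ee [ 498.  -337.     5.5] phi 1.557 xax [ 0.e+00 -1.e-04 -1.e+00] F [ 0.1 -0.8  1.3] gap 47.8 q [-0.69  0.72  1.59 -0.    0.83 -2.25]
turn x -0.198 shift now-axes [-144.5  -89.7  404.3] shift after-turn axes [-144.5 -167.5  378.7] norm 439
```

Request:
{"method": "carry_out", "body": {"targets": [[0, 0, 0, -20, 0, 0, 1], [0, 0, 0, -45, 0, 0, 1], [0, 0, 0, -45, 0, 0, 1], [-0.099, 0, 0, -34, 0, 0, 1], [-0.099, 0, 0, 0, 0, 0, 1], [0, 0, 0, 0, -18.6, 42.1, 1], [0, 0, 0, 0, -18.6, 42.1, 1], [0, 0, 0, 0, -18.6, 42.1, 1], [0, 0, 0, 0, -18.6, 42.1, 1], [0, 0, 0, 0, -18.6, 42.1, 1], [0, 0, 0, 0, -18.6, 42.1, 1], [0, 0, 0, 0, -18.6, 42.1, 1]]}}

```text
t: 33.7
ee_pos: [0.572, -0.0216, 0.1494]
tool_rot: [-1.344, 1.117, 1.344]
wrist_force: [1.0, 0.1, -0.9]
finger_gap: 0.048
```

Request:
{"method": "carry_out", "body": {"targets": [[0, 0, 0, 0, -18.6, 42.1, 1], [0, 0, 0, 0, -18.7, 41.9, 1], [0, 0, 0, 0, 0, 0, 1], [0, 0, 0, 25, 0, 0, 1], [0, 0, 0, 20, 0, 0, 1], [0, 0, 0, 10, 0, 0, 1], [0, 0, 0, 0, 0, 0, 1], [0, 0, 0, 0, 0, 0, 1], [0, 0, 0, 0, 0, 0, 1]]}}

```text
t: 34.6
ee_pos: [0.5939, 0.0658, 0.0954]
tool_rot: [-1.344, 1.115, 1.342]
wrist_force: [0.1, 0.5, -1.5]
finger_gap: 0.0478
```

```bash
python3 go.py 593.3 66 73.5 1.755; python3 shot.py 11
```

```text
t 34.6 ee [593.9  65.8  95.4] phi 1.755 xax [ 0.0015 -0.     -1.    ] F [ 0.1  0.5 -1.5] gap 47.8 q [ 0.01  0.59  1.54 -0.    1.01 -1.74]
turn x -0.000 shift now-axes [21.9  0.6  0.3] shift after-turn axes [21.9  0.6  0.3] norm 22
```

View pics/side11.png

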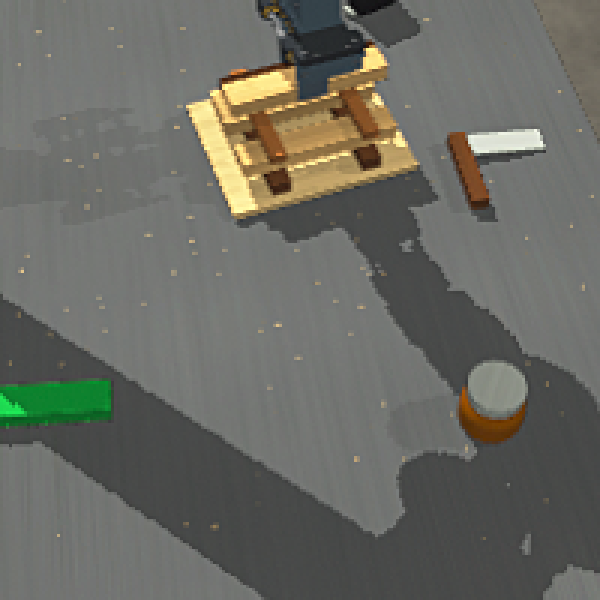

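The bark plank is held at (300,80), square above both sticks at (268,135) and (360,112). Lowering it gently.

Request:
{"method": "carry_out", "body": {"targets": [[0, 0, 0, 9, 0.4, 0.3, 1], [0, 0, 0, 6, 0, 0, 1], [0, 0, 0, 3, 0, 0, 1], [0, 0, 0, 2, 0, 0, 1], [0, 0, 0, 0.7, 0, 0, 1], [0, 0, 0, 0, 0, 0, 1], [0, 0, 0, 0, 0, 0, 1], [0, 0, 0, 0, 0, 0, 1]]}}

```text
t: 35.5
ee_pos: [0.593, 0.0662, 0.0739]
tool_rot: [-1.344, 1.116, 1.343]
wrist_force: [0.0, 0.3, -0.8]
finger_gap: 0.0477
```

Request:
{"method": "carry_out", "body": {"targets": [[0, 0, 0, 0.7, 0, 0, 1], [0, 0, 0, 0.4, 0, 0, 1], [0, 0, 0, 0, 0, 0, 1], [0, 0, 0, 0, 0, 0, 1]]}}

```text
t: 35.9
ee_pos: [0.5931, 0.0662, 0.0735]
tool_rot: [-1.344, 1.116, 1.343]
wrist_force: [-3.0, 0.2, 13.5]
finger_gap: 0.0478
```

Contact at 13.5 N. Releasing.

Request:
{"method": "carry_out", "body": {"targets": [[0, 0, 0, -0.4, 0, 0, 1], [0, 0, 0, 0, 0, 0, 0.3], [0, 0, 0, 0, 0, 0, 0.3], [0, 0, 0, 0, 0, 0, 0.3], [0, 0, 0, 0, 0, 0, 0.3], [0, 0, 0, -12, 0, 0, 0.3], [0, 0, 0, -30, 0, 0, 0.3], [0, 0, 0, -45, 0, 0, 0.3], [0, 0, 0, -40, 0, 0, 0.3], [0, 0, 0, 0, 0, -40, 0.3], [0, 0, 0, 0, 0, -45, 0.3], [0, 0, 0, 0, 0, -45, 0.3]]}}

```text
t: 37.1
ee_pos: [0.6169, -0.0628, 0.2015]
tool_rot: [-1.345, 1.115, 1.343]
wrist_force: [0.8, 0.2, -0.5]
finger_gap: 0.0638
```

Request:
{"method": "carry_out", "body": {"targets": [[0, 0, 0, 0, 0, -45, 0.3], [0, 0, 0, 0, 0, -45, 0.3], [0, 0, 0, 0, 0, -45, 0.3], [0, 0, 0, 0, 0, -45, 0.3], [0, 0, 0, 0, 0, -45, 0.3], [0, 0, 0, 0, 0, -45, 0.3], [0, 0, 0, 0, 0, 0, 0.3], [0, 0, 0, 0, 0, 0, 0.3]]}}

```text
t: 37.9
ee_pos: [0.6658, -0.3279, 0.2003]
tool_rot: [-1.342, 1.117, 1.343]
wrist_force: [-0.4, 0.1, -0.4]
finger_gap: 0.0639
```

```bash
sed -i 's/120:320,230:430/90:220,240:400/;s/repeat(3,0).repeat(3,1)/repeat(4,0).repeat(4,1)/' shot.py; python3 shot.py 12; python3 go.py 593 66 200 1.755
```

```text
t 38.0 ee [ 666.  -326.1  200.5] phi 1.756 xax [-0.e+00  3.e-04 -1.e+00] F [1.  0.8 0.1] gap 63.9 q [-0.54  0.68  1.03  0.    1.44 -2.29]
turn x 0.001 shift now-axes [ 6.000e-01 -2.000e-01  3.988e+02] shift after-turn axes [  0.5  -0.  398.8] norm 399
```

View pics/side12.png

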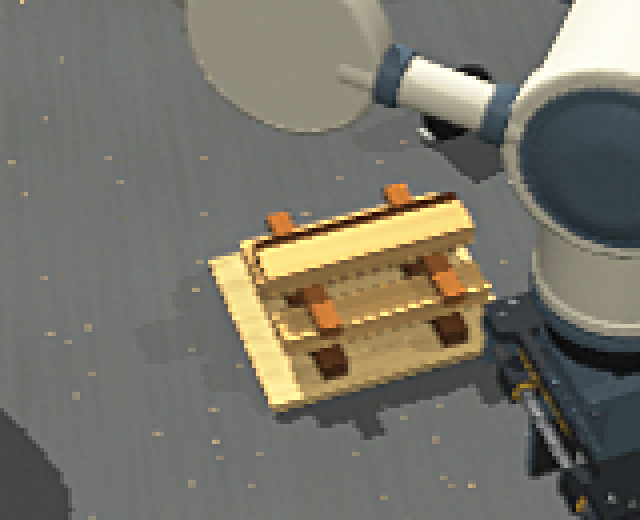

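View pics/top12.png

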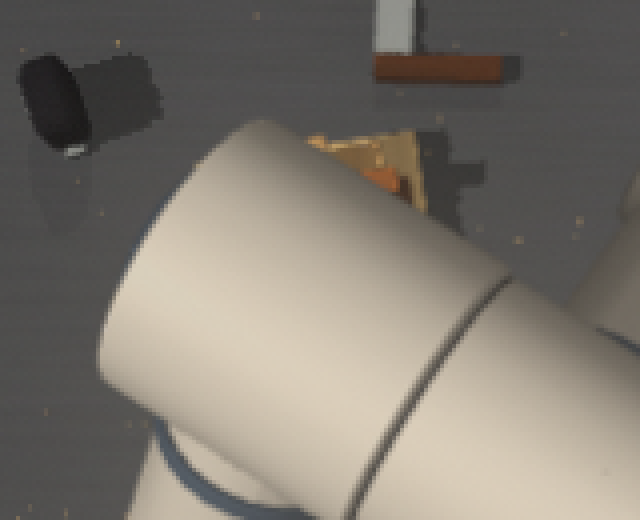

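The side view shows the finished stack: the bark plank at (360,240) on both sticks at (325,310) and (447,280), above the bearers. The arm still blocks the top view, so I'll move it away for one last check.

Request:
{"method": "carry_out", "body": {"targets": [[0, 0, 0, 0, 34, -30, 0.3], [0, 0, 0, 0, 34, -30, 0.3], [0, 0, 0, 0, 34, -30, 0.3], [0, 0, 0, 0, 34, -30, 0.3], [0, 0, 0, 0, 34, -30, 0.3], [0, 0, 0, 0, 34, -30, 0.3], [0, 0, 0, 0, 34, -30, 0.3], [0, 0, 0, 0, 0, 0, 0.3], [0, 0, 0, 0, 0, 0, 0.3]]}}

```text
t: 38.9
ee_pos: [0.4705, -0.5766, 0.2004]
tool_rot: [-1.343, 1.116, 1.343]
wrist_force: [0.3, 0.9, -0.5]
finger_gap: 0.0638
```

```bash
python3 shot.py 13; python3 go.py 593 66 200 1.755
python3 - <<'E'
from h import *
im=dict(np.load("pics/top13.npz"));cv2.imwrite("pics/full13.png",im["color"][:,:,::-1])
E
```

```text
t 39.0 ee [ 471.6 -575.6  200.4] phi 1.757 xax [ 2.e-04  3.e-04 -1.e+00] F [0.7 0.2 0.4] gap 63.8 q [-0.96  0.68  1.02  0.    1.44 -2.72]
turn x 0.002 shift now-axes [ 6.000e-01 -2.378e+02  6.082e+02] shift after-turn axes [ 4.000e-01 -2.368e+02  6.085e+02] norm 653
```

View pics/top13.png

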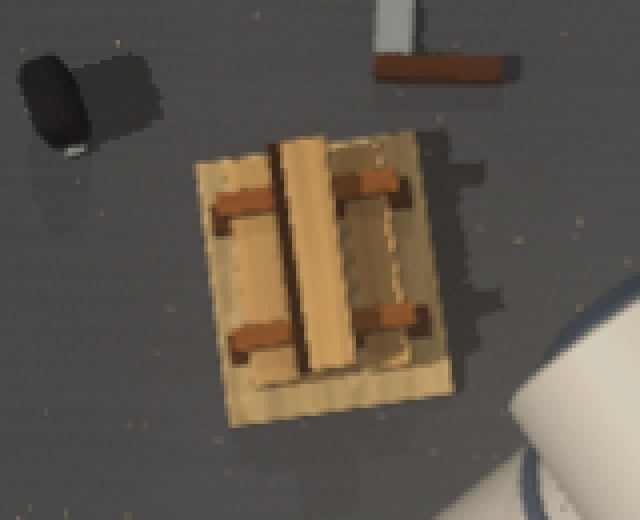

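View pics/full13.png

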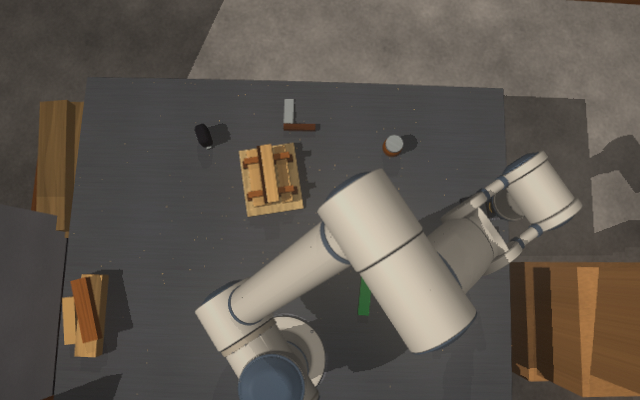

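The top view shows the bark plank at crop (318,255), centred: about 62 px of stick shows on its left and 58 px on its right. The bearers show at the stick ends and in line beneath them, and the bystanders are where they were. Handing in.

```bash
python3 -c "
from plant import job
print(job.finish_job())"
```

```text
the job is handed in; nothing more can be done
None
```

The planks are stacked as asked and the job is handed in, at about 39 s of the 141 s allowed. I laid the wide plank on the left, the narrow one on the right, then the two sticks, and the bark plank last. The square, the tape, the jar and the look-alikes were not touched.

**What the last checks showed:**
- **Planks:** the gap comes to about 34.8 mm from the measured tool positions at placing. By the layout, both planks reach about 27 mm past the bearers at each end. In the pictures they lie square and wholly on the bearers.
- **Sticks:** the far stick measured within about 1 mm of its bearer centre across the bearer. Along the bearer it differed by about 2 mm, with the two cameras 3 mm apart. I did not measure the near stick separately. It went down at its computed target and looks in line with its bearer in the top picture.
- **Bark plank:** it lies flat and lengthwise, centred on both sticks, with about 62 px of stick showing on its left and 58 px on its right in the enlarged top view.
- **Forces:** the highest wrist force I read at a placing was about 26 N, for the narrow plank.

**Disagreement:** the side camera put the bearers about 5 mm off the top camera along their length, probably because of a shadow at one end. I went mostly by the top camera. The planks still have about 20 mm to spare at each end of the bearers.

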